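# Reset the studio scale after a battery change

## Robot

A 6-joint arm with a two-finger parallel gripper is mounted at the origin on the work surface. World frame = base frame: x ahead of the robot, y to its left, z up, the work surface at z = 0. Lengths are in m, angles in rad, forces in N, time in s.
With the tool pointing down it reaches from about 0.275 to 0.725 m from the base axis. Payload 5.6 kg.
Tool frame: the origin (TCP) lies midway between the tips of the shut fingers; the grasp point (between the pads) lies arm.tcp_to_grasp behind it (arm.tcp_to_grasp is the distance from the TCP to the grasp point, in m); z points along the fingers, x is the direction in which the jaws open and shut, and the axes are right-handed (so a half turn about z gives the same grasp; the last joint's range is limited). The gripper opens to 85 mm and grips with 20 to 120 N. Pads are 22 mm wide; open, the fingers measure 114 mm over their backs; the gripper's body (76 mm by 85 mm) begins 54 mm behind the grasp point. The pads swing forward as they close: fully open they stand 13 mm farther back than shut.
Start: joints at [-0.822, 0.255, 0.108, 0, -1.424, -0.285], TCP at [0.246, -0.492, 0.231] pointing down, gripper open.
Joint ranges: [-2.95, 2.95], [-1.21, 1.97], [-1.09, 1.5], [-2.87, 1.71], [-2.94, -0.07], [-3.05, 3.05]. Speed limits (rad/s): [2.57, 2.57, 3.14, 3.14, 3.14, 3.14].

## Interface

Orientations are given as a 3x3 rotation matrix whose columns are the frame's x, y, z axes.
In Python, from bench import arm gives the robot as it stands.
- The arm moves only by the tool jog_arm, never from a script. Its argument "increments" is a list that holds one entry, the list of rows, each a list of 6 numbers: the shift along the tool's x, y, z in m, then the turn, a rotation vector about the tool's x, y, z in rad. In form: [[[x, y, z, rx, ry, rz], ...]]. A call has exactly 5 rows; each row shifts and turns the pose as measured when the row begins, along the tool's axes as they then stand; what a row does not reach is not made up. A row lasts 1/12 s, in which the tool goes at most 41.7 mm and 7.16 degrees, less where a joint would pass 70% of its speed; a pose out of reach is approached as far as the arm can. A call is refused whole if a number of a shift passes 0.0417 or a number of a turn 0.125, either way. A call with a gripper value outside its range is refused whole. "gripper" is the opening, from 0 (shut) to 1 (fully open), set as the call begins (left out, the last holds). The fingers move at their own pace and stop on an object; "force" is the grip in N (left out, the last holds). Time passes only in rows, so rows that do not move let the fingers close, or fill a call up. It gives the time, the measured TCP pose, the force and the opening at its end, in the units of the state.
- arm.sense(): the state, without advancing time (a new reading comes with each control period).
- arm.grab_frame(name): name is "side" or "top" or "wrist"; returns the picture (420x560x3 uint8, red, green, blue); there is no depth.
- arm.camera_info(name): a dict with "fx", "fy", "cx", "cy" (pixels), "D" ([k1, k2, p1, p2, k3] as OpenCV has them; the pictures are not rectified), "rvec" (rotation vector, rad) and "tvec" (3), from world to camera coordinates, as OpenCV has them. Camera axes: x right, y down, z forward; pixel columns grow to the right and rows downward; lengths in m; the calibration is good to about 2 mm. A picture is of the moment at which its call begins: read the wrist's pose just before it. camera_info takes no time and is no camera call; for the wrist camera it gives the pose at the moment of the call.
- arm.sign_off(): hands the job in, once; it reports no verdict.
The state is a dict: "time_s": time; "joint_positions": joint angles; "dq": joint speeds; "effort": joint torques, N m; "position": TCP position; "tcp_rot": TCP orientation; "force": force on the tool from outside, world axes, zero at the start; "moment": the same for the moment, N m; "finger_gap": finger opening in m.
Only numpy, scipy, OpenCV 4.12 (cv2) and the standard library are available. Lean on these libraries where they do the work, as an engineer would, in place of code of your own. Each camera call takes 0.05 s, during which the arm holds its last target. There are 200 camera calls.

## Task

The studio scale has new cells and now needs its reset. Take the black pin stylus, which stands tip up in the slanted tool block, and with its tip press the red reset button, at the bottom of the small hole in the scale's open battery compartment, all the way down; keep it down for a good second, without leaning on it hard, and let it come up. Then leave the stylus lying across both notches of the blue tool rest (where you can also lay it to take it the other way round) and slide the battery cover fully shut. Leave the other tools in the block and the stones, weight, marker and jar where they are.

Things in the scene. Friction and masses are not known exactly. Their poses are not given: they have to be found in the camera images.
- scale: Bench scale, fixed: white housing 250 (x) x 220 (y) x 50 mm high; its rear (x = -28 to +122 mm) carries a steel pan, top at 62 mm. Origin: centre of the underside; x from the console (front edge x = -125 mm) to the pan, y across, z up. Console top flat at z = 50 mm, display and keys at y = 0 to +105 mm, cover and compartment on the -y half.
- compartment (a point): Centre of the floor of the open battery compartment: a pocket 54 (x) x 46 (y) mm, 12 mm deep below the console top; axes as the scale's (this point: x = -85, y = -30, z = 38 mm there). Two AAA cells lie in it along x, tops 10.6 mm above its floor, covering y = -19 to +3 mm from its centre; the reset hole is in the 20 mm free strip on the +y side.
- reset_hole (a point): Nominal centre of the mouth of the reset hole, in the compartment's floor, 12 mm from its centre to +y; axes as the scale's. The floor plate is fitted with play: the true hole lies up to 4 mm off this point along x, either way, and stays there. Round, 7.2 mm across, vertical, rigid. Red button, 5.6 mm across, flat top 8 mm below the mouth, goes down another 4 mm.
- reset_button (a joint): Reset button, m: 0 = up, 0.004 = fully down (rigid stop). Its spring takes about 2 N to start and 6 N at the end, and returns it. Delicate: pressing on it or on the hole's rim with over 25 N does harm.
- battery_cover (a joint): Flat grey cover sliding along the scale's y in rails on the console top, m: 0 = fully shut over the compartment, 0.050 = fully open (cover 50 mm towards the scale's -y). It stays where left; sliding takes about 1.5 N. It starts open far enough (36 mm or more) to bare the reset hole.
- cover_rib (a point): Centre of the top of the blue rib on the battery cover, moves with it; axes as the scale's. The rib is 36 (x) x 10 (y) mm and stands 11.5 mm above the cover plate; the plate is 62 (x) x 50 (y) x 3 mm, its top 53.5 mm above the table. Can be pinched across y from above.
- stylus: Pin stylus, loose, 30 to 65 g, 160 mm long: round black handle 12 mm in diameter, then a 12 mm steel cone, then a steel shaft 4 mm in diameter, 38 mm long, flat end. Origin on the axis, 100 mm from the tip (handle from -60 to +50 mm); x along the axis to the tip. Starts in one of the block's three holes, tip up, rising at 50 degrees, its lowest 42 mm in the hole.
- stylus_tip (a point): The stylus's tip, 100 mm from its origin along x.
- tool_block: Wooden tool block, fixed: base 100 x 150 x 6 mm with a slanted block, top edge 69 mm high, with three square holes 14 mm wide, 42 mm deep, 52 mm apart along the block's y (-52, 0, +52 mm). The holes rise at 50 degrees from the horizontal towards the block's +x. Origin: underside, z up. Which tool stands in which hole varies.
- rest: Blue ceramic tool rest, fixed: base 100 (x) x 46 (y) x 6 mm, two uprights 8 mm thick and 46 mm wide at x = -42 and +42 mm, each with an open 90 degree V notch along x, 35 mm wide at the top, highest points 49 mm above the table. Open between the uprights down to the base, 76 mm clear. Origin: centre of the underside, x along the notches, z up.
- rest_cradle (a point): Midway between the two notches, on the axis of a 12 mm handle lying in them: 40 mm above the table, over the rest's origin; axes as the rest's.
- chisel: Bystander, loose, to be left where it is. Small chisel, wooden handle 12 mm in diameter, 160 mm long over all with a flat steel blade; stands blade up in another hole of the block. Origin 60 mm from the tail end, x to the blade.
- modeller: Bystander, loose, to be left where it is. Modelling tool, red handle 12 mm in diameter, 160 mm long over all with a flat wooden blade; stands blade up in another hole of the block. Origin 60 mm from the tail end, x to the blade.
- weight: Bystander, loose, to be left where it is. Steel calibration weight with a knob, 38 mm in diameter, 60 mm high. Origin: centre of the underside.
- pebble_grey: Bystander, loose, to be left where it is. Grey pebble 72 x 54 x 32 mm. Origin: underside.
- pebble_striped: Bystander, loose, to be left where it is. Dark pebble with white bands, 84 x 60 x 42 mm. Origin: underside.
- terracotta_chip: Bystander, loose, to be left where it is. Red terracotta chip with a white stroke, 44 x 30 x 14 mm. Origin: underside.
- marker: Bystander, loose, to be left where it is. Yellow marker pen with black cap, lying, 120 mm long, 17 mm thick. Origin: underside, mid length, x to the cap.
- pigment_jar: Bystander, loose, to be left where it is. Jar of red pigment with a white cap, 48 mm in diameter, 55 mm high. Origin: centre of the underside.

How it is judged:
By the outcome, as a careful person would: the job done as asked, in the order asked, and still so for the second after the job is handed in, with the robot touching nothing.
It also fails if it takes over 72 s, if anything falls off the work surface, if the arm or the gripper's body presses on something with over 40 N, if the wrist force passes 120 N, or if a joint passes its speed limit or range.

## Working session

There is one attempt and no reset: what is moved stays moved. The work goes in short steps, Python scripts to look and compute and a tool call to move; the robot and the scene stay as the last step left them, time stands still between calls to the robot, and variables do not carry over. Pictures are saved under pics/ and viewed, about 8 in all and at most 12, crops included, and the job is handed in when it is done.

Besides the shell and the picture viewer there is one more tool, called after ">>>" as name(argument=value, ...), one argument or row to a line, values as JSON. jog_arm: Moves the arm, as the interface text tells. Its arguments: {"type":"object","properties":{"increments":{"type":"array"},"gripper":{"type":"number"},"force":{"type":"number"}},"required":["increments"]}

```bash
ls; mkdir -p pics; python3 - <<'E'
from bench import arm
import cv2,numpy as np
s=arm.sense();print(s, arm.tcp_to_grasp)
for n in("top","side","wrist"):
    i=arm.camera_info(n);print(n,i)
    cv2.imwrite(f"pics/{n}0.png",arm.grab_frame(n)[:,:,::-1])
E
```

```text
pics
{'time_s': 0.0, 'joint_positions': array([-8.22375274e-01,  2.55733547e-01,  1.06987035e-01, -4.58007558e-04,
       -1.42387881e+00, -2.84600586e-01]), 'dq': array([ 9.29158967e-04,  6.70300233e-04,  7.08644126e-04,  2.12584576e-05,
       -6.25113013e-04, -1.58221879e-03]), 'effort': array([ 8.62366051e-05, -3.86633813e+01,  2.37940496e+01,  5.36494777e+00,
       -6.16004661e-03,  3.29976686e-06]), 'position': array([ 0.24587831, -0.49142587,  0.2303985 ]), 'tcp_rot': array([[-4.47307003e-01,  8.94380016e-01, -9.12593813e-04],
       [ 8.94378500e-01,  4.47307927e-01,  1.64852050e-03],
       [ 1.88261424e-03, -7.88095208e-05, -9.99998225e-01]]), 'force': array([ 0.15198156,  0.13156753, -0.23961495]), 'moment': array([-0.00420782, -0.01656352, -0.04671293]), 'finger_gap': 0.08536491838725586} 0.0187
top {'fx': 386.4725528029337, 'fy': 386.4725528029337, 'cx': 280.90552232193176, 'cy': 208.39475061516168, 'D': array([-0.0965113,  0.       ,  0.       ,  0.       ,  0.       ]), 'rvec': array([ 2.13454853, -2.19503717,  0.16159142]), 'tvec': array([-0.05214737,  0.57518814,  0.96397236])}
side {'fx': 499.54077270500943, 'fy': 499.54077270500943, 'cx': 279.24915108446345, 'cy': 207.97837382254662, 'D': array([-0.10635322,  0.        ,  0.        ,  0.        ,  0.        ]), 'rvec': array([ 2.19209664, -0.08724824,  0.03528079]), 'tvec': array([-0.57882717,  0.08478772,  1.09403054])}
wrist {'fx': 369.7330040055749, 'fy': 369.7330040055749, 'cx': 284.85681988196563, 'cy': 211.27570171863115, 'D': array([-0.06253907,  0.        ,  0.        ,  0.        ,  0.        ]), 'rvec': array([-1.54574501, -2.49881044, -0.42277018]), 'tvec': array([ 0.54900529, -0.04292601,  0.38086778])}
```

View pics/top0.png

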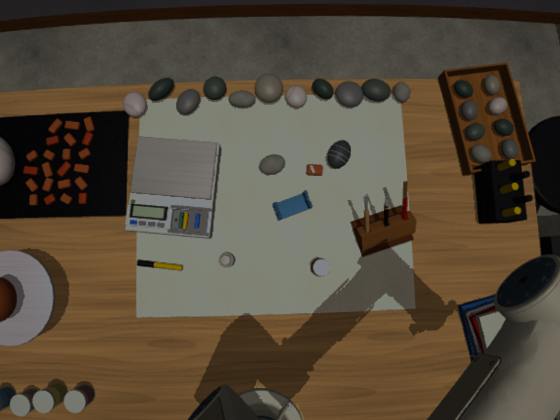

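View pics/side0.png

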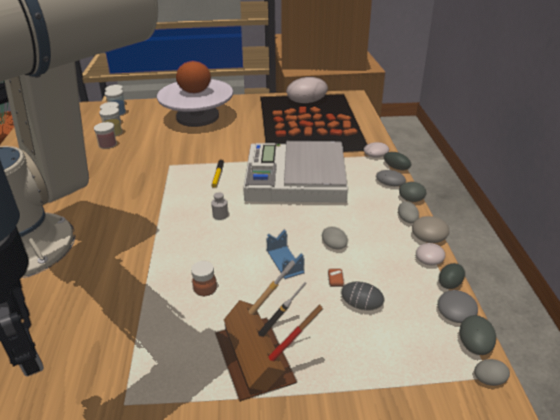

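```bash
cat > h.py <<'E'
from bench import arm
import cv2,numpy as np
from scipy.spatial.transform import Rotation as Ro
def cam(n):
    i=arm.camera_info(n);K=np.array([[i['fx'],0,i['cx']],[0,i['fy'],i['cy']],[0,0,1]])
    return K,i['D'],i['rvec'],i['tvec']
def proj(c,P):
    K,D,r,t=c;return cv2.projectPoints(np.float64(P).reshape(-1,1,3),r,t,K,D)[0].reshape(-1,2)
def ray(c,uv):
    K,D,r,t=c;R=cv2.Rodrigues(r)[0]
    p=cv2.undistortPoints(np.float64(uv).reshape(-1,1,2),K,D).reshape(-1,2)
    d=np.c_[p,np.ones(len(p))]@R;return -R.T@t,d
def onz(c,uv,z):
    o,d=ray(c,uv);return o+d*((z-o[2])/d[:,2])[:,None]
def tri(c1,u1,c2,u2):
    o1,d1=ray(c1,u1);o2,d2=ray(c2,u2);out=[]
    for a,b in zip(d1,d2):
        s=np.linalg.lstsq(np.c_[a,-b],o2-o1,rcond=None)[0];p,q=o1+a*s[0],o2+b*s[1]
        out.append(np.r_[(p+q)/2,np.linalg.norm(p-q)])
    return np.array(out)
E
python3 - <<'E'
from h import *
t=cam("top");s=cam("side")
print(proj(t,[[0,0,0],[.1,0,0],[0,.1,0],[.5,0,0]]).round(), onz(t,[[135,90],[415,310]],0).round(3))
a=cv2.imread("pics/top0.png");b=cv2.imread("pics/side0.png")
for n,im,(x,y,w,h) in(("A",a,(122,130,104,112)),):
    A=cv2.resize(im[y:y+h,x:x+w],None,fx=4,fy=4,interpolation=cv2.INTER_CUBIC)
B=cv2.resize(a[180:255,268:422],None,fx=2.4,fy=2.4,interpolation=cv2.INTER_CUBIC)
C=cv2.resize(b[225:395,210:335],None,fx=2.4,fy=2.4,interpolation=cv2.INTER_CUBIC)
o=np.zeros((600,800,3),np.uint8);o[:448,:416]=A;o[:180,420:790]=B[:,:370];o[185:593,420:720]=C
cv2.imwrite("pics/c1.png",np.clip(o*1.4,0,255))
E
```

```text
[[261. 431.]
 [260. 392.]
 [222. 432.]
 [256. 238.]] [[ 0.929  0.337  0.   ]
 [ 0.296 -0.419  0.   ]][ WARN:0@0.089] global loadsave.cpp:1063 imwrite_ Unsupported depth image for selected encoder is fallbacked to CV_8U.
```

View pics/c1.png

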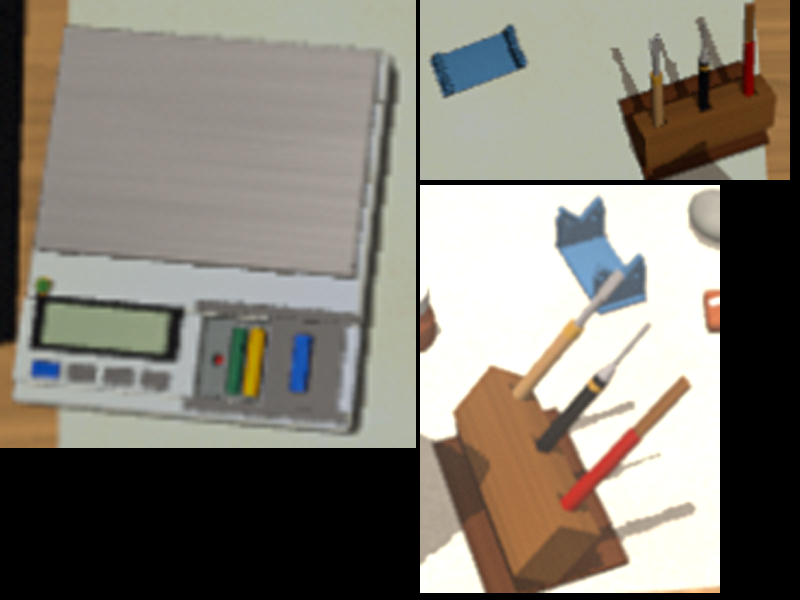

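```bash
python3 - <<'E'
from h import *
np.set_printoptions(precision=4,suppress=True)
t=cam("top");s=cam("side")
A=lambda x,y:(122+x/4-.375,130+y/4-.375)
B=lambda x,y:(268+(x-420)/2.4-.3,180+y/2.4-.3)
C=lambda x,y:(210+(x-420)/2.4-.3,225+(y-185)/2.4-.3)
print("hole",onz(t,[A(217,358)],.038-.006))
e=onz(t,[A(14,400),A(350,432)],.05);print("front edge",e, np.degrees(np.arctan2(*(e[0]-e[1])[[0,1]])))
print("rib",onz(t,[A(300,363)],.065))
print("pan corners",onz(t,[A(66,27),A(383,52),A(355,275),A(38,250)],.062))
tr=tri(t,[B(656,37),B(704,57),B(703,107),B(659,124),B(748,95)],s,[C(620,275),C(601,382),C(542,447),C(518,398),C(568,507)])
print("chiseltip,stylring(yellow),stylmouth,chiselmouth,modmouth",tr)
a=tr[1]-tr[2];print(np.degrees(np.arctan2(a[1],a[0])),np.degrees(np.arctan2(a[2],np.hypot(a[0],a[1]))),np.linalg.norm(a[:3]))
# rest
r=tri(t,[B(436,60),B(512,28),B(526,60),B(447,95)],s,[C(557,238),C(602,200),C(645,258),C(622,285)]);print("rest",r)
im=cv2.cvtColor(cv2.imread("pics/top0.png"),cv2.COLOR_BGR2HSV)
m=cv2.inRange(im,(95,110,60),(125,255,255));m[:,:265]=0;m[:,330:]=0;m[:180]=0;m[230:]=0
c=max(cv2.findContours(m,0,1)[0],key=cv2.contourArea);R=cv2.minAreaRect(c);print(R)
bx=cv2.boxPoints(R);g=onz(t,bx,.025);print(g.mean(0),g)
W=cam("wrist");q=arm.sense();Rw=cv2.Rodrigues(W[2])[0];T=q['tcp_rot']
print("cam in tool",T.T@(-Rw.T@W[3]-q['position']),"axes\n",T.T@Rw.T)
E
```

```text
hole [[0.5534 0.2057 0.032 ]]
front edge [[0.5277 0.3328 0.05  ]
 [0.5021 0.1162 0.05  ]] 6.748028614323886
rib [[0.5453 0.1449 0.065 ]]
pan corners [[0.7702 0.3003 0.062 ]
 [0.7464 0.0919 0.062 ]
 [0.6007 0.1104 0.062 ]
 [0.6226 0.3146 0.062 ]]
chiseltip,stylring(yellow),stylmouth,chiselmouth,modmouth [[ 0.5847 -0.2653  0.1478  0.001 ]
 [ 0.568  -0.3243  0.1058  0.004 ]
 [ 0.5237 -0.3349  0.0554  0.0013]
 [ 0.5078 -0.2866  0.0534  0.0028]
 [ 0.5368 -0.3857  0.0535  0.0044]]
13.487880292734143 47.85788881342064 0.06798957635042782
rest [[ 0.5683 -0.0532  0.0092  0.0382]
 [ 0.5938 -0.129   0.1085  0.0209]
 [ 0.598  -0.1476  0.0562  0.0386]
 [ 0.5809 -0.0643 -0.0483  0.0538]]
((290.25, 206.25001525878906), (16.443843841552734, 32.57146072387695), 71.56504821777344)
[ 0.5802 -0.0933  0.025 ] [[ 0.5884 -0.046   0.025 ]
 [ 0.6137 -0.1283  0.025 ]
 [ 0.5718 -0.1404  0.025 ]
 [ 0.5469 -0.0585  0.025 ]]
cam in tool [-0.     -0.0846 -0.1422] axes
 [[ 1.     -0.0007  0.0003]
 [ 0.0005  0.9448  0.3278]
 [-0.0005 -0.3278  0.9448]]
```

```bash
cat >> h.py <<'E'
def rows(P,R,n=None,show=True):
    """equal rows taking the measured TCP pose to TCP position P, orientation R"""
    s=arm.sense();T=s['tcp_rot'];p=T.T@(np.asarray(P)-s['position']);w=Ro.from_matrix(T.T@R).as_rotvec()
    m=max(np.linalg.norm(p)/.036,np.linalg.norm(w)/.115)
    n=n or max(5,int(np.ceil(m/5))*5)
    S=sum(Ro.from_rotvec(w/n*k).as_matrix() for k in range(n))
    print("n",n,"row",np.r_[np.linalg.solve(S,p),w/n].round(4).tolist(),"| total mm",(p*1e3).round(1),"deg",np.degrees(w).round(1))
def tool(t,lean,flip):
    """tool z = down leaned by lean deg toward horizontal unit dir t; tool y = flip*t side"""
    t=np.r_[t,0]/np.linalg.norm(t);a=np.radians(lean);z=t*np.sin(a)-np.r_[0,0,np.cos(a)]
    y=flip*(t*np.cos(a)+np.r_[0,0,np.sin(a)]);return np.c_[np.cross(y,z),y,z]
def st():
    s=arm.sense();print("t",round(s['time_s'],2),"q",s['joint_positions'].round(2),"p",s['position'].round(4),"F",s['force'].round(1),"gap",round(s['finger_gap'],4))
G=.0187
b=np.array([.961,.276]);ax=np.r_[b*np.cos(np.radians(50)),np.sin(np.radians(50))]
mouth=np.array([.5225,-.336,.054])
E
python3 - <<'E'
from h import *
np.set_printoptions(precision=4,suppress=True)
R=tool(b,25,-1);g=mouth+.038*ax
P=g+(G-.11)*R[:,2];print(R,g,P);st();rows(P,R)
E
```

```text
[[ 0.276  -0.8711  0.4062]
 [-0.9611 -0.2502  0.1167]
 [ 0.     -0.4226 -0.9063]] [ 0.546  -0.3293  0.0831] [ 0.5089 -0.3399  0.1659]
t 0.15 q [-0.82  0.26  0.11 -0.   -1.42 -0.28] p [ 0.2459 -0.4915  0.2306] F [-0.4  0.4  0.1] gap 0.0854
n 30 row [-0.0138, 0.0037, 0.0033, 0.002, -0.0214, -0.0964] | total mm [ 17.9 303.1  64.8] deg [   3.5  -36.7 -165.7]
```

>>> jog_arm(
  increments=[
    [[0,0,0,0.002,-0.025,-0.116],[0,0,0,0.002,-0.025,-0.116],[0,0,0,0.002,-0.025,-0.116],[0,0,0,0.002,-0.025,-0.116],[0,0,0,0.002,-0.025,-0.116]],
  ],
  gripper=0.42,
)

```text
time_s: 0.57
position: [0.2462, -0.4911, 0.2275]
tcp_rot: [[-0.871, 0.485, 0.076], [0.478, 0.874, -0.094], [-0.112, -0.045, -0.993]]
force: [0.8, 0.7, 0.7]
finger_gap: 0.036
```

>>> jog_arm(
  increments=[
    [[0,0,0,0.002,-0.025,-0.116],[0,0,0,0.002,-0.025,-0.116],[0,0,0,0.002,-0.025,-0.116],[0,0,0,0.002,-0.025,-0.116],[0,0,0,0.002,-0.025,-0.116]],
  ],
)

```text
time_s: 0.98
position: [0.2459, -0.4891, 0.2258]
tcp_rot: [[-0.975, -0.098, 0.197], [-0.124, 0.984, -0.126], [-0.182, -0.147, -0.972]]
force: [-0.3, 0.4, 0.7]
finger_gap: 0.0355
```

>>> jog_arm(
  increments=[
    [[0,0,0,0.002,-0.025,-0.116],[0,0,0,0.002,-0.025,-0.116],[0,0,0,0.002,-0.025,-0.116],[0,0,0,0.002,-0.025,-0.116],[0,0,0,0.002,-0.025,-0.116]],
  ],
)

```text
time_s: 1.4
position: [0.2455, -0.487, 0.2246]
tcp_rot: [[-0.711, -0.628, 0.316], [-0.679, 0.73, -0.079], [-0.181, -0.271, -0.946]]
force: [0.2, 0.2, 0.1]
finger_gap: 0.036
```

>>> jog_arm(
  increments=[
    [[0,0,0,0.002,-0.025,-0.116],[0,0,0,0.002,-0.025,-0.116],[0,0,0,0.002,-0.025,-0.116],[0,0,0,0.002,-0.025,-0.116],[0,0,0,0.002,-0.025,-0.116]],
  ],
)

```text
time_s: 1.82
position: [0.2448, -0.4854, 0.2237]
tcp_rot: [[-0.18, -0.905, 0.385], [-0.978, 0.208, 0.03], [-0.107, -0.371, -0.922]]
force: [0.0, 0.0, 0.6]
finger_gap: 0.0359
```

>>> jog_arm(
  increments=[
    [[0,0,0,0.002,-0.025,-0.116],[0,0,0,0.002,-0.025,-0.116],[0,0,0,0.002,-0.025,-0.116],[0,0,0,0.002,-0.025,-0.116],[0,0,0,0,0,0]],
  ],
)

```text
time_s: 2.23
position: [0.2436, -0.485, 0.2216]
tcp_rot: [[0.306, -0.87, 0.386], [-0.952, -0.274, 0.138], [-0.014, -0.41, -0.912]]
force: [0.5, 0.2, -0.3]
finger_gap: 0.0362
```

```bash
python3 - <<'E'
from h import *
R=tool(b,25,-1);g=mouth+.038*ax
P=g+(G-.11)*R[:,2];st();rows(P,R)
E
```

```text
t 2.23 q [-1.12  0.26  0.17 -0.42 -1.44  3.04] p [ 0.2436 -0.485   0.2216] F [ 0.5  0.2 -0.3] gap 0.0362
n 10 row [-0.0061, -0.0246, 0.0174, 0.0014, 0.0026, 0.0023] | total mm [ -56.1 -247.7  173.3] deg [0.8 1.5 1.3]
```

>>> jog_arm(
  increments=[
    [[-0.006,-0.0246,0.0174,0.0014,0.0026,0.0023],[-0.006,-0.0246,0.0174,0.0014,0.0026,0.0023],[-0.006,-0.0246,0.0174,0.0014,0.0026,0.0023],[-0.006,-0.0246,0.0174,0.0014,0.0026,0.0023],[-0.006,-0.0246,0.0174,0.0014,0.0026,0.0023]],
  ],
)

```text
time_s: 2.65
position: [0.3762, -0.4148, 0.1914]
tcp_rot: [[0.263, -0.88, 0.397], [-0.965, -0.235, 0.119], [-0.011, -0.414, -0.91]]
force: [0.3, -0.3, -0.3]
finger_gap: 0.0359
```

>>> jog_arm(
  increments=[
    [[-0.006,-0.0246,0.0174,0.0014,0.0026,0.0023],[-0.006,-0.0246,0.0174,0.0014,0.0026,0.0023],[-0.006,-0.0246,0.0174,0.0014,0.0026,0.0023],[-0.006,-0.0246,0.0174,0.0014,0.0026,0.0023],[0,0,0,0,0,0]],
  ],
)

```text
time_s: 3.07
position: [0.492, -0.3535, 0.167]
tcp_rot: [[0.233, -0.883, 0.406], [-0.972, -0.206, 0.11], [-0.014, -0.421, -0.907]]
force: [-0.2, -0.3, 0.4]
finger_gap: 0.0356
```

```bash
python3 - <<'E'
from h import *
R=tool(b,25,-1);g=mouth+.038*ax
P=g+(G-.11)*R[:,2];st();rows(P,R)
w=cam("wrist");im=arm.grab_frame("wrist")[:,:,::-1].copy();cv2.imwrite("pics/w1.png",im)
for q in proj(w,[mouth,g,mouth+.118*ax]):cv2.drawMarker(im,tuple(int(v) for v in q),(255,0,255),0,10,1)
cv2.imwrite("pics/w1m.png",im)
E
```

```text
t 3.07 q [-0.57  0.25 -0.01 -0.37 -1.04  2.52] p [ 0.492  -0.3535  0.167 ] F [-0.2 -0.3  0.4] gap 0.0356
n 5 row [-0.0018, -0.0035, 0.0019, 0.0003, -0.0012, -0.0092] | total mm [ -9.3 -17.2   9.4] deg [ 0.1 -0.4 -2.6]
```

View pics/w1m.png

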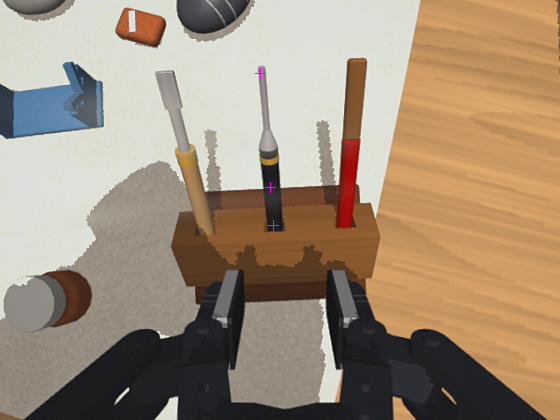

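>>> jog_arm(
  increments=[
    [[-0.0022,-0.004,0.002,0,-0.001,-0.011],[-0.0022,-0.004,0.002,0,-0.001,-0.011],[-0.0022,-0.004,0.002,0,-0.001,-0.011],[-0.0022,-0.004,0.002,0,-0.001,-0.011],[0,0,0.01,0,0,0]],
  ],
)

```text
time_s: 3.53
position: [0.5098, -0.3415, 0.1606]
tcp_rot: [[0.27, -0.872, 0.408], [-0.963, -0.247, 0.109], [0.006, -0.422, -0.906]]
force: [1.3, -0.1, -0.9]
finger_gap: 0.0357
```

>>> jog_arm(
  increments=[
    [[0,0,0.016,0,0,0],[0,0,0.016,0,0,0],[0,0,0.016,0,0,0],[0,0,0.014,0,0,0],[0,0,0,0,0,0]],
  ],
)

```text
time_s: 3.95
position: [0.5357, -0.3352, 0.0994]
tcp_rot: [[0.265, -0.873, 0.409], [-0.964, -0.243, 0.107], [0.006, -0.423, -0.906]]
force: [-0.6, 0.3, -0.9]
finger_gap: 0.0356
```

```bash
python3 - <<'E'
from h import *
R=tool(b,25,-1);g=mouth+.038*ax
P=g+G*R[:,2];st();rows(P,R)
E
```

```text
t 3.95 q [-0.5   0.34 -0.06 -0.39 -0.88  2.55] p [ 0.5357 -0.3352  0.0994] F [-0.6  0.3 -0.9] gap 0.0356
n 5 row [-0.0006, -0.0007, 0.0077, 0.0, -0.0019, -0.0015] | total mm [-3.3 -3.5 38.3] deg [ 0.  -0.6 -0.4]
```

>>> jog_arm(
  increments=[
    [[-0.0008,-0.0008,0.0095,0,-0.002,-0.0015],[-0.0008,-0.0008,0.0095,0,-0.002,-0.0015],[-0.0008,-0.0008,0.0095,0,-0.002,-0.0015],[-0.0008,-0.0008,0.0095,0,-0.002,-0.0015],[0,0,0,0,0,0]],
  ],
)

```text
time_s: 4.37
position: [0.5544, -0.3275, 0.0638]
tcp_rot: [[0.273, -0.872, 0.407], [-0.962, -0.248, 0.114], [0.001, -0.423, -0.906]]
force: [-0.5, -0.6, -0.1]
finger_gap: 0.0356
```

>>> jog_arm(
  increments=[
    [[0,0,0,0,0,0],[0,0,0,0,0,0],[0,0,0,0,0,0],[0,0,0,0,0,0],[0,0,0,0,0,0]],
  ],
  gripper=0.0,
  force=50,
)

```text
time_s: 4.78
position: [0.5548, -0.3279, 0.0646]
tcp_rot: [[0.273, -0.871, 0.408], [-0.962, -0.249, 0.114], [0.002, -0.423, -0.906]]
force: [-0.2, 0.0, -1.0]
finger_gap: 0.0099
```

```bash
python3 - <<'E'
from h import *
st();s=arm.sense();T=s['tcp_rot'];print(T.round(3).tolist(),(T.T@ax).round(3))
g=s['position']-G*T[:,2]; print("grasp along axis from mouth",(g-mouth)@ax, "off",g-mouth-ax*((g-mouth)@ax))
E
```

```text
t 4.78 q [-0.48  0.4  -0.07 -0.41 -0.81  2.56] p [ 0.5548 -0.3279  0.0646] F [-0.2  0.  -1. ] gap 0.0099
[[0.273, -0.871, 0.408], [-0.962, -0.249, 0.114], [0.002, -0.423, -0.906]] [ 0.    -0.907 -0.422]
grasp along axis from mouth 0.03739113824907967 off [ 0.00156589 -0.00067707 -0.00109978]
```

```bash
cat >> h.py <<'E'
T0=np.array([[0.273,-0.871,0.408],[-0.962,-0.249,0.114],[0.002,-0.423,-0.906]])
Ot=T0.T@(mouth+.018*ax-np.array([.5548,-.3279,.0646])); At=T0.T@ax   # stylus origin and axis in tool, first grasp
tt=np.array([.29,-.957]);cradle=np.array([.580,-.093,.040])
E
python3 - <<'E'
from h import *
print(Ot,At)
E
```

```text
[-0.00105587  0.01832159 -0.01209028] [-4.98477173e-04 -9.06244891e-01 -4.21782288e-01]
```

>>> jog_arm(
  increments=[
    [[0,-0.011,-0.005,0,0,0],[0,-0.0145,-0.0068,0,0,0],[0,-0.0145,-0.0068,0,0,0],[0,-0.0145,-0.0068,0,0,0],[0,-0.0145,-0.0068,0,0,0]],
  ],
)

```text
time_s: 5.2
position: [0.6021, -0.3141, 0.1259]
tcp_rot: [[0.27, -0.873, 0.405], [-0.963, -0.245, 0.114], [-0.0, -0.421, -0.907]]
force: [-0.3, 0.0, -0.6]
finger_gap: 0.01
```

>>> jog_arm(
  increments=[
    [[0,-0.0105,-0.022,0,0,0],[0,-0.0105,-0.022,0,0,0],[0,-0.0105,-0.022,0,0,0],[0,-0.0105,-0.022,0,0,0],[0,0,0,0,0,0]],
  ],
)

```text
time_s: 5.62
position: [0.6075, -0.3127, 0.2358]
tcp_rot: [[0.27, -0.871, 0.411], [-0.963, -0.247, 0.109], [0.006, -0.425, -0.905]]
force: [0.5, -0.9, 1.3]
finger_gap: 0.0106
```

```bash
python3 - <<'E'
from h import *
st();R=tool(tt,-25,-1);rows(arm.sense()['position'],R)
E
```

```text
t 5.62 q [-0.4   0.32  0.23 -0.29 -1.14  2.32] p [ 0.6075 -0.3127  0.2358] F [ 0.5 -0.9  1.3] gap 0.0106
n 20 row [0.0, 0.0, 0.0, -0.0347, -0.0001, 0.0796] | total mm [0. 0. 0.] deg [-39.7  -0.2  91.2]
```

>>> jog_arm(
  increments=[
    [[0,0,0,-0.0463,0,0.1061],[0,0,0,-0.0463,0,0.1061],[0,0,0,-0.0463,0,0.1061],[0,0,0,-0.0463,0,0.1061],[0,0,0,-0.0463,0,0.1061]],
  ],
)

```text
time_s: 6.03
position: [0.6081, -0.3129, 0.2473]
tcp_rot: [[-0.248, -0.948, 0.199], [-0.957, 0.272, 0.103], [-0.152, -0.165, -0.975]]
force: [0.5, -0.7, -0.5]
finger_gap: 0.0104
```

>>> jog_arm(
  increments=[
    [[0,0,0,-0.0463,0,0.1061],[0,0,0,-0.0463,0,0.1061],[0,0,0,-0.0463,0,0.1061],[0,0,0,-0.0463,0,0.1061],[0,0,0,-0.0463,0,0.1061]],
  ],
)

```text
time_s: 6.45
position: [0.6101, -0.3108, 0.254]
tcp_rot: [[-0.72, -0.694, -0.001], [-0.678, 0.702, 0.217], [-0.15, 0.157, -0.976]]
force: [0.4, -0.1, -0.3]
finger_gap: 0.0105
```

>>> jog_arm(
  increments=[
    [[0,0,0,-0.0463,0,0.1061],[0,0,0,-0.0463,0,0.1061],[0,0,0,-0.0463,0,0.1061],[0,0,0,-0.0463,0,0.1061],[0,0,0,-0.0463,0,0.1061]],
  ],
)

```text
time_s: 6.87
position: [0.6123, -0.3088, 0.2576]
tcp_rot: [[-0.974, -0.196, -0.111], [-0.224, 0.885, 0.408], [0.019, 0.423, -0.906]]
force: [0.4, 0.1, 0.0]
finger_gap: 0.0104
```

```bash
python3 - <<'E'
from h import *
st();R=tool(tt,-25,-1);P=cradle+[0,0,.11]-R@Ot;print(P);rows(P,R)
E
```

```text
t 6.87 q [-0.43  0.84  1.22 -0.41 -2.2   0.45] p [ 0.6123 -0.3088  0.2576] F [0.4 0.1 0. ] gap 0.0104
[ 0.58232326 -0.10430762  0.13129944]
n 10 row [-0.0024, 0.0133, 0.0201, 0.0001, 0.0012, -0.007] | total mm [-19.  133.5 201.3] deg [ 0.1  0.7 -4. ]
```

>>> jog_arm(
  increments=[
    [[-0.0024,0.0133,0.0201,0,0.001,-0.007],[-0.0024,0.0133,0.0201,0,0.001,-0.007],[-0.0024,0.0133,0.0201,0,0.001,-0.007],[-0.0024,0.0133,0.0201,0,0.001,-0.007],[-0.0024,0.0133,0.0201,0,0.001,-0.007]],
  ],
)

```text
time_s: 7.28
position: [0.6059, -0.213, 0.187]
tcp_rot: [[-0.971, -0.213, -0.109], [-0.239, 0.883, 0.403], [0.01, 0.417, -0.909]]
force: [0.3, 0.1, 0.5]
finger_gap: 0.0103
```

>>> jog_arm(
  increments=[
    [[-0.0024,0.0133,0.0201,0,0.001,-0.007],[-0.0024,0.0133,0.0201,0,0.001,-0.007],[-0.0024,0.0133,0.0201,0,0.001,-0.007],[-0.0024,0.0133,0.0201,0,0.001,-0.007],[0,0,0,0,0,0]],
  ],
)

```text
time_s: 7.7
position: [0.5937, -0.1233, 0.1346]
tcp_rot: [[-0.964, -0.243, -0.113], [-0.268, 0.877, 0.4], [0.002, 0.416, -0.91]]
force: [0.5, -0.5, -0.6]
finger_gap: 0.0104
```

```bash
python3 - <<'E'
from h import *
st();R=tool(tt,-25,-1);P=cradle+[0,0,.11]-R@Ot;rows(P,R)
s=arm.sense();T=s['tcp_rot'];o=s['position']+T@Ot;a=T@At
w=cam("wrist");im=arm.grab_frame("wrist")[:,:,::-1].copy();cv2.imwrite("pics/w2.png",im)
for q in proj(w,[o,o+.1*a,o-.06*a]):cv2.drawMarker(im,tuple(int(v) for v in q),(255,0,255),0,10,1)
d=np.r_[tt,0];n=np.r_[-tt[1],tt[0],0]
L=[cradle+d*x+n*y+[0,0,.009] for x in(-.046,-.038,.038,.046) for y in(-.023,.023)]
for q in proj(w,L):cv2.drawMarker(im,tuple(int(v) for v in q),(0,0,255),1,8,1)
cv2.imwrite("pics/w2m.png",im)
E
```

```text
t 7.7 q [-0.19  0.58  0.43 -0.38 -1.61  0.48] p [ 0.5937 -0.1233  0.1346] F [ 0.5 -0.5 -0.6] gap 0.0104
n 5 row [0.0011, 0.0036, 0.0024, -0.0015, 0.0016, -0.0044] | total mm [ 5.9 18.1 11.9] deg [-0.4  0.5 -1.3]
```

View pics/w2m.png

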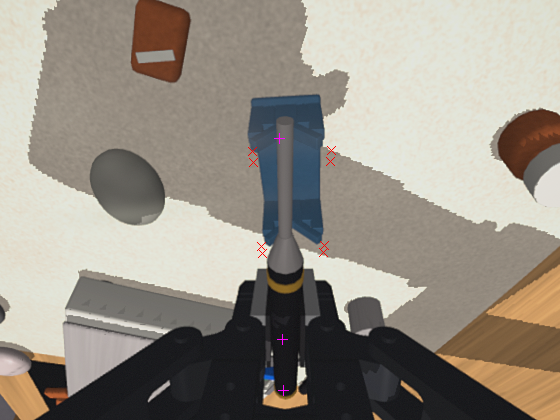

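```bash
python3 - <<'E'
from h import *
w=cam("wrist");im=cv2.imread("pics/w2.png")
d=np.r_[tt,0];n=np.r_[-tt[1],tt[0],0]
c0=cradle*[1,1,0];s=4;x0,y0,x1,y1=220,75,360,265
cr=cv2.resize(im[y0:y1,x0:x1],None,fx=s-1,fy=s-1,interpolation=cv2.INTER_CUBIC);s=3
cr=np.clip(cr*1.6,0,255).astype(np.uint8)
def mk(L,col,k):
    for q in proj(w,L):cv2.drawMarker(cr,tuple(int((v-o+.5)*s) for v,o in zip(q,(x0,y0))),col,k,10,1)
mk([c0+d*x+n*y+[0,0,.006] for x in(-.05,.05) for y in(-.023,.023)],(0,255,255),0)
mk([c0+d*x+n*y+[0,0,.049] for x in(-.046,-.038,.038,.046) for y in(-.0175,.0175,.023,-.023)],(0,0,255),1)
cv2.imwrite("pics/w2c.png",cr);print(cr.shape)
E
```

```text
(570, 420, 3)
```

View pics/w2c.png

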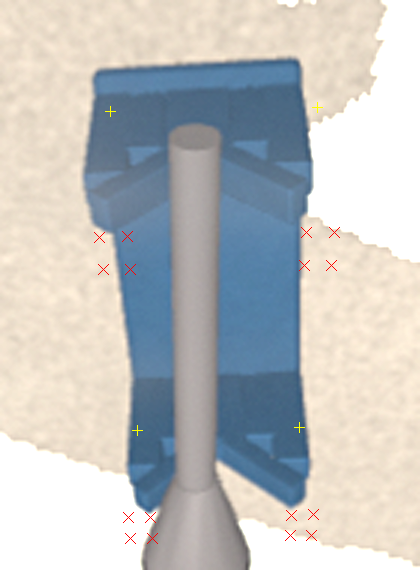

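```bash
python3 - <<'E'
from h import *
np.set_printoptions(precision=4,suppress=True)
w=cam("wrist");f=lambda x,y:(220+x/3-.3,75+y/3-.3)
base=onz(w,[f(96,72),f(299,60)],.006)
far=onz(w,[f(85,180),f(311,165),f(100,232),f(303,215)],.049);near=onz(w,[f(129,474),f(308,468),f(143,511),f(298,504)],.049)
print("base",base,np.linalg.norm(base[0]-base[1]));print("far",far,np.linalg.norm(far[0]-far[1]));print("near",near)
fm,nm=far.mean(0),near.mean(0);d=fm-nm;print(np.linalg.norm(d),d/np.linalg.norm(d),(fm+nm)/2, "from base",base.mean(0)-.05*d/np.linalg.norm(d))
s=arm.sense();T=s['tcp_rot'];tip=(285-.3,119)
o,r=ray(w,[tip]);q=s['position']+T@(Ot+.1*At)
print("tip pred",q,"ray pt",o+r[0]*((q-o)@r[0])/(r[0]@r[0]), "in tool diff",T.T@(o+r[0]*((q-o)@r[0])/(r[0]@r[0])-q))
E
```

```text
base [[ 0.6215 -0.1426  0.006 ]
 [ 0.5799 -0.157   0.006 ]] 0.044077755254267305
far [[ 0.6207 -0.1422  0.049 ]
 [ 0.5806 -0.1567  0.049 ]
 [ 0.6155 -0.1314  0.049 ]
 [ 0.5784 -0.1458  0.049 ]] 0.04262040860010542
near [[ 0.5942 -0.0654  0.049 ]
 [ 0.5537 -0.0787  0.049 ]
 [ 0.5879 -0.0533  0.049 ]
 [ 0.5518 -0.0659  0.049 ]]
0.08268718610434955 [ 0.3252 -0.9456  0.    ] [ 0.5853 -0.1049  0.049 ] from base [ 0.5845 -0.1025  0.006 ]
tip pred [ 0.6191 -0.21    0.1554] ray pt [ 0.619  -0.2142  0.1532] in tool diff [ 0.0012 -0.0046  0.0004]
```

```bash
cat >> h.py <<'E'
Ot=Ot+.0046*At
tt=np.array([.325,-.946]);cradle=np.array([.584,-.103,.040])
E
python3 - <<'E'
from h import *
R=tool(tt,-25,-1);P=cradle+[0,0,.035]-R@Ot;rows(P,R)
E
```

```text
n 5 row [0.0009, -0.0035, 0.0159, -0.002, 0.0049, -0.0111] | total mm [  4.7 -17.2  79.6] deg [-0.6  1.4 -3.2]
```

>>> jog_arm(
  increments=[
    [[0.001,-0.0035,0.0159,-0.002,0.005,-0.011],[0.001,-0.0035,0.0159,-0.002,0.005,-0.011],[0.001,-0.0035,0.0159,-0.002,0.005,-0.011],[0.001,-0.0035,0.0159,-0.002,0.005,-0.011],[0.001,-0.0035,0.0159,-0.002,0.005,-0.011]],
  ],
)

```text
time_s: 8.17
position: [0.5916, -0.1153, 0.0632]
tcp_rot: [[-0.945, -0.302, -0.122], [-0.326, 0.861, 0.39], [-0.013, 0.408, -0.913]]
force: [-0.0, -0.7, -0.6]
finger_gap: 0.0101
```

```bash
python3 - <<'E'
from h import *
st();R=tool(tt,-25,-1);P=cradle+[0,0,.002]-R@Ot;rows(P,R)
E
```

```text
t 8.17 q [-0.17  0.63  0.32 -0.37 -1.47  0.58] p [ 0.5916 -0.1153  0.0632] F [-0.  -0.7 -0.6] gap 0.0101
n 5 row [0.0009, -0.002, 0.0079, -0.0032, 0.0023, 0.0012] | total mm [ 4.8 -9.7 39.3] deg [-0.9  0.7  0.3]
```

>>> jog_arm(
  increments=[
    [[0.001,-0.0022,0.0085,-0.003,0.002,0.001],[0.001,-0.0022,0.0085,-0.003,0.002,0.001],[0.001,-0.0022,0.0085,-0.003,0.002,0.001],[0.001,-0.0022,0.0085,-0.003,0.002,0.001],[0.001,-0.0022,0.0085,-0.003,0.002,0.001]],
  ],
)

```text
time_s: 8.58
position: [0.5882, -0.1122, 0.0202]
tcp_rot: [[-0.946, -0.296, -0.13], [-0.323, 0.859, 0.398], [-0.006, 0.418, -0.908]]
force: [0.8, 0.2, 54.1]
finger_gap: 0.0104
```

```bash
python3 - <<'E'
from h import *
st();R=tool(tt,-25,-1);P=cradle-R@Ot;rows(P,R)
E
```

```text
t 8.58 q [-0.17  0.67  0.27 -0.38 -1.4   0.61] p [ 0.5882 -0.1122  0.0202] F [ 0.8  0.2 54.1] gap 0.0104
n 5 row [0.0004, 0.0007, 0.0001, -0.001, 0.0013, 0.0001] | total mm [2.  3.3 0.3] deg [-0.3  0.4  0. ]
```

>>> jog_arm(
  increments=[
    [[0,-0.001,-0.0025,0,0,0],[0,0,0,0,0,0],[0,0,0,0,0,0],[0,0,0,0,0,0],[0,0,0,0,0,0]],
  ],
)

```text
time_s: 9.0
position: [0.5899, -0.1146, 0.0224]
tcp_rot: [[-0.947, -0.296, -0.127], [-0.322, 0.859, 0.398], [-0.008, 0.417, -0.909]]
force: [-0.5, 0.1, 0.4]
finger_gap: 0.0104
```

```bash
python3 - <<'E'
from h import *
st()
s=arm.sense();T=s['tcp_rot'];print(s['position']+T@Ot,T@At,s['moment'])
E
```

```text
t 9.0 q [-0.18  0.67  0.28 -0.38 -1.41  0.61] p [ 0.5899 -0.1146  0.0224] F [-0.5  0.1  0.4] gap 0.0104
[ 0.58848683 -0.10764279  0.04107769] [ 0.32230636 -0.94618862  0.0051047 ] [-1.25886748e+00 -4.09346411e-01 -2.70213475e-04]
```

>>> jog_arm(
  increments=[
    [[0,0,0,0,0,0],[0,0,0,0,0,0],[0,0,0,0,0,0],[0,0,0,0,0,0],[0,0,0,0,0,0]],
  ],
  gripper=0.42,
)

```text
time_s: 9.42
position: [0.5885, -0.1128, 0.022]
tcp_rot: [[-0.946, -0.295, -0.13], [-0.323, 0.858, 0.4], [-0.006, 0.421, -0.907]]
force: [-1.0, 0.4, 0.3]
finger_gap: 0.0359
```

>>> jog_arm(
  increments=[
    [[0,0,-0.01,0,0,0],[0,0,-0.025,0,0,0],[0,0,-0.025,0,0,0],[0,0,-0.025,0,0,0],[0,0,-0.025,0,0,0]],
  ],
)

```text
time_s: 9.83
position: [0.6005, -0.1578, 0.1221]
tcp_rot: [[-0.946, -0.292, -0.141], [-0.324, 0.857, 0.401], [0.004, 0.424, -0.905]]
force: [0.9, 0.6, -0.4]
finger_gap: 0.036
```

```bash
python3 - <<'E'
from h import *
st();R=tool(tt,30,-1);rows(cradle-R[:,2]*.09,R)
w=cam("wrist");im=arm.grab_frame("wrist")[:,:,::-1].copy();cv2.imwrite("pics/w3.png",im)
d=np.r_[tt,0]
for q in proj(w,[cradle,cradle+.1*d,cradle-.06*d,cradle+.05*d]):cv2.drawMarker(im,tuple(int(v) for v in q),(255,0,255),0,10,1)
cv2.imwrite("pics/w3m.png",im)
E
```

```text
t 9.83 q [-0.23  0.65  0.51 -0.37 -1.67  0.57] p [ 0.6005 -0.1578  0.1221] F [ 0.9  0.6 -0.4] gap 0.036
n 10 row [-0.0002, 0.0106, 0.0005, 0.0962, -0.0004, -0.0001] | total mm [-2.1 90.7 47.1] deg [55.1 -0.2 -0.1]
```

View pics/w3m.png

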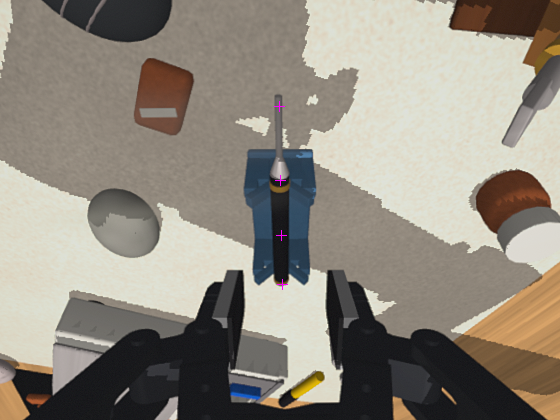

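```bash
python3 - <<'E'
from h import *
w=cam("wrist");d=np.r_[tt,0];n=np.r_[-tt[1],tt[0],0]
p=onz(w,[(279,96),(278.5,157),(281.5,284)],.04)
for q in p:print(q.round(4),((q-cradle)@d*1e3).round(1),((q-cradle)@n*1e3).round(1))
E
```

```text
[ 0.6207 -0.204   0.04  ] 107.5 1.9
[ 0.6088 -0.1668  0.04  ] 68.4 2.7
[ 0.5661 -0.0446  0.04  ] -61.1 2.1
```

>>> jog_arm(
  increments=[
    [[-0.0002,0.0106,0.0005,0.0962,0,0],[-0.0002,0.0106,0.0005,0.0962,0,0],[-0.0002,0.0106,0.0005,0.0962,0,0],[-0.0002,0.0106,0.0005,0.0962,0,0],[-0.0002,0.0106,0.0005,0.0962,0,0]],
  ],
)

```text
time_s: 10.3
position: [0.5935, -0.1233, 0.1415]
tcp_rot: [[-0.951, -0.308, 0.037], [-0.31, 0.948, -0.067], [-0.015, -0.075, -0.997]]
force: [0.8, -0.2, 0.5]
finger_gap: 0.0361
```

>>> jog_arm(
  increments=[
    [[-0.0002,0.0106,0.0005,0.0962,0,0],[-0.0002,0.0106,0.0005,0.0962,0,0],[-0.0002,0.0106,0.0005,0.0962,0,0],[-0.0002,0.0106,0.0005,0.0962,0,0],[-0.0002,0.0106,0.0005,0.0962,0,0]],
  ],
)

```text
time_s: 10.72
position: [0.586, -0.0701, 0.1367]
tcp_rot: [[-0.947, -0.243, 0.212], [-0.319, 0.799, -0.509], [-0.045, -0.549, -0.834]]
force: [-0.6, -1.2, 0.7]
finger_gap: 0.036
```

```bash
echo 'cradle=cradle+.002*np.r_[.946,.325,0]' >> h.py; python3 - <<'E'
from h import *
st();R=tool(tt,30,-1);rows(cradle+R[:,2]*(G-.04),R,5)
E
```

```text
t 10.72 q [ 0.44  0.29 -0.48  0.73 -0.97 -0.61] p [ 0.586  -0.0701  0.1367] F [-0.6 -1.2  0.7] gap 0.036
n 5 row [0.0025, 0.0049, 0.0153, -0.0118, 0.0071, -0.0058] | total mm [14.  26.2 75.8] deg [-3.4  2.  -1.6]
```

>>> jog_arm(
  increments=[
    [[0.0025,0.0049,0.0153,-0.012,0.007,-0.006],[0.0025,0.0049,0.0153,-0.012,0.007,-0.006],[0.0025,0.0049,0.0153,-0.012,0.007,-0.006],[0.0025,0.0049,0.0153,-0.012,0.007,-0.006],[0,0,0,0,0,0]],
  ],
)

```text
time_s: 11.13
position: [0.5846, -0.083, 0.0738]
tcp_rot: [[-0.941, -0.284, 0.183], [-0.338, 0.808, -0.483], [-0.011, -0.516, -0.856]]
force: [-0.2, -0.4, -0.6]
finger_gap: 0.0362
```

```bash
python3 - <<'E'
from h import *
st();R=tool(tt,30,-1);rows(cradle+R[:,2]*(G+.000),R,5)
E
```

```text
t 11.13 q [ 0.39  0.36 -0.55  0.77 -0.84 -0.62] p [ 0.5846 -0.083   0.0738] F [-0.2 -0.4 -0.6] gap 0.0362
n 5 row [0.0011, 0.0003, 0.0115, -0.0037, 0.0032, 0.0012] | total mm [ 5.9  1.8 57.2] deg [-1.1  0.9  0.4]
```

>>> jog_arm(
  increments=[
    [[0.0015,0.0003,0.0135,-0.004,0.003,0.001],[0.0015,0.0003,0.0135,-0.004,0.003,0.001],[0.0015,0.0003,0.0135,-0.004,0.003,0.001],[0.0015,0.0003,0.0135,-0.004,0.003,0.001],[0,0,0,0,0,0]],
  ],
)

```text
time_s: 11.55
position: [0.5943, -0.1102, 0.0323]
tcp_rot: [[-0.944, -0.277, 0.178], [-0.329, 0.817, -0.474], [-0.014, -0.506, -0.862]]
force: [0.2, -0.3, 0.1]
finger_gap: 0.036
```

```bash
python3 - <<'E'
from h import *
st();R=tool(tt,30,-1);rows(cradle+R[:,2]*(G+.000),R,5)
E
```

```text
t 11.55 q [ 0.3   0.42 -0.6   0.87 -0.73 -0.69] p [ 0.5943 -0.1102  0.0323] F [ 0.2 -0.3  0.1] gap 0.036
n 5 row [0.0011, 0.001, 0.0014, -0.0015, 0.0029, -0.0007] | total mm [5.5 5.  6.9] deg [-0.4  0.8 -0.2]
```

>>> jog_arm(
  increments=[
    [[0.003,0.0025,0.003,-0.002,0.004,0],[0.003,0.0025,0.003,-0.002,0.004,0],[0.001,0.001,0.002,-0.002,0.004,0],[0,0,0,0,0,0],[0,0,0,0,0,0]],
  ],
)

```text
time_s: 11.97
position: [0.59, -0.1103, 0.0265]
tcp_rot: [[-0.946, -0.275, 0.171], [-0.324, 0.819, -0.473], [-0.01, -0.503, -0.864]]
force: [0.4, 0.6, 0.1]
finger_gap: 0.0363
```

>>> jog_arm(
  increments=[
    [[0,0,0,0,0,0],[0,0,0,0,0,0],[0,0,0,0,0,0],[0,0,0,0,0,0],[0,0,0,0,0,0]],
  ],
  gripper=0.0,
  force=70,
)

```text
time_s: 12.38
position: [0.588, -0.1109, 0.0273]
tcp_rot: [[-0.947, -0.274, 0.169], [-0.322, 0.819, -0.476], [-0.008, -0.505, -0.863]]
force: [0.3, 0.3, -0.2]
finger_gap: 0.0098
```

```bash
python3 - <<'E'
from h import *
st();R=tool(tt,30,-1);rows(cradle+R[:,2]*(G+.000),R,5)
s=arm.sense();T=s['tcp_rot'];d=np.r_[tt,0]
print(T.round(4).tolist(),s['position'].tolist()); print("tip in tool",T.T@(cradle+.1075*d-s['position']),"axis",T.T@d)
E
```

```text
t 12.38 q [ 0.31  0.42 -0.61  0.87 -0.72 -0.7 ] p [ 0.588  -0.1109  0.0273] F [ 0.3  0.3 -0.2] gap 0.0098
n 5 row [-0.0001, 0.0003, 0.0007, -0.0011, 0.0011, -0.0013] | total mm [-0.7  1.3  3.3] deg [-0.3  0.3 -0.4]
[[-0.9466, -0.2745, 0.169], [-0.3222, 0.8186, -0.4755], [-0.0078, -0.5046, -0.8633]] [0.5880457694130945, -0.11088622745574625, 0.02731093990776331]
tip in tool [-0.00111442 -0.09165754  0.03888439] axis [-0.00282835 -0.86356532  0.50476524]
```

>>> jog_arm(
  increments=[
    [[0,-0.006,-0.01,0,0,0],[0,-0.0132,-0.0225,0,0,0],[0,-0.0132,-0.0225,0,0,0],[0,-0.0132,-0.0225,0,0,0],[0,-0.0132,-0.0225,0,0,0]],
  ],
)

```text
time_s: 12.8
position: [0.584, -0.1119, 0.1406]
tcp_rot: [[-0.946, -0.282, 0.158], [-0.323, 0.818, -0.476], [0.005, -0.502, -0.865]]
force: [0.5, -1.0, -0.6]
finger_gap: 0.0098
```

>>> jog_arm(
  increments=[
    [[0,-0.0132,-0.0225,0,0,0],[0,-0.0132,-0.0225,0,0,0],[0,-0.0132,-0.0225,0,0,0],[0,0,0,0,0,0],[0,0,0,0,0,0]],
  ],
)

```text
time_s: 13.22
position: [0.5877, -0.11, 0.2298]
tcp_rot: [[-0.945, -0.278, 0.17], [-0.326, 0.82, -0.471], [-0.008, -0.501, -0.865]]
force: [-1.2, 0.4, -2.3]
finger_gap: 0.0099
```

```bash
cat >> h.py <<'E'
tipt=np.array([-.0011,-.0917,.0389]);axt=np.array([-.0028,-.8636,.5048])
tp=np.array([-.117,-.993]);RP=tool(tp,-59.7,-1)
hole=np.array([.5534,.2057,.038])
E
python3 - <<'E'
from h import *
st();rows(arm.sense()['position'],RP,15);print((RP@axt).round(3), hole+[0,0,.06]-RP@tipt)
E
```

```text
t 13.22 q [ 0.36  0.23 -0.25  0.58 -1.16 -0.29] p [ 0.5877 -0.11    0.2298] F [-1.2  0.4 -2.3] gap 0.0099
n 15 row [0.0, 0.0, 0.0, -0.1024, -0.0079, 0.0322] | total mm [0. 0. 0.] deg [-88.   -6.8  27.7]
[ 0.003 -0.    -1.   ] [0.55379121 0.21842071 0.1967995 ]
```

>>> jog_arm(
  increments=[
    [[0,0,0,-0.1024,-0.008,0.0322],[0,0,0,-0.1024,-0.008,0.0322],[0,0,0,-0.1024,-0.008,0.0322],[0,0,0,-0.1024,-0.008,0.0322],[0,0,0,-0.1024,-0.008,0.0322]],
  ],
)

```text
time_s: 13.63
position: [0.5865, -0.1043, 0.2256]
tcp_rot: [[-0.977, -0.197, 0.08], [-0.195, 0.98, 0.029], [-0.084, 0.013, -0.996]]
force: [-0.7, -0.6, -0.5]
finger_gap: 0.0103
```

>>> jog_arm(
  increments=[
    [[0,0,0,-0.1024,-0.008,0.0322],[0,0,0,-0.1024,-0.008,0.0322],[0,0,0,-0.1024,-0.008,0.0322],[0,0,0,-0.1024,-0.008,0.0322],[0,0,0,-0.1024,-0.008,0.0322]],
  ],
)

```text
time_s: 14.05
position: [0.5894, -0.1039, 0.2266]
tcp_rot: [[-0.996, -0.068, 0.056], [-0.027, 0.843, 0.537], [-0.084, 0.533, -0.842]]
force: [0.3, -0.2, -0.8]
finger_gap: 0.0097
```

>>> jog_arm(
  increments=[
    [[0,0,0,-0.1024,-0.008,0.0322],[0,0,0,-0.1024,-0.008,0.0322],[0,0,0,-0.1024,-0.008,0.0322],[0,0,0,-0.1024,-0.008,0.0322],[0,0,0,0,0,0]],
  ],
)

```text
time_s: 14.47
position: [0.5892, -0.1096, 0.22]
tcp_rot: [[-0.995, 0.053, 0.087], [0.102, 0.531, 0.841], [-0.002, 0.846, -0.534]]
force: [-0.6, 0.6, -3.0]
finger_gap: 0.0096
```

```bash
python3 - <<'E'
from h import *
st();rows(hole+[0,0,.06]-RP@tipt,RP)
E
```

```text
t 14.47 q [-0.51  0.62  0.53 -0.95 -1.86  0.3 ] p [ 0.5892 -0.1096  0.22  ] F [-0.6  0.6 -3. ] gap 0.0096
n 10 row [0.0071, 0.0148, 0.0287, -0.0034, -0.0012, 0.0009] | total mm [ 68.9 152.8 285.2] deg [-2.  -0.7  0.5]
```

```bash
python3 - <<'E'
from h import *
rows(hole+[0,0,.11]-RP@tipt,RP,10)
E
```

```text
n 10 row [0.0071, 0.0191, 0.0261, -0.0034, -0.0012, 0.0009] | total mm [ 68.8 195.1 258.5] deg [-2.  -0.7  0.5]
```

>>> jog_arm(
  increments=[
    [[0.0071,0.0191,0.0261,-0.0034,-0.0012,0.0009],[0.0071,0.0191,0.0261,-0.0034,-0.0012,0.0009],[0.0071,0.0191,0.0261,-0.0034,-0.0012,0.0009],[0.0071,0.0191,0.0261,-0.0034,-0.0012,0.0009],[0.0071,0.0191,0.0261,-0.0034,-0.0012,0.0009]],
  ],
)

```text
time_s: 14.88
position: [0.5717, 0.0507, 0.2216]
tcp_rot: [[-0.992, 0.076, 0.099], [0.125, 0.522, 0.844], [0.013, 0.85, -0.527]]
force: [0.9, -0.2, -0.3]
finger_gap: 0.0096
```

>>> jog_arm(
  increments=[
    [[0.0071,0.0191,0.0261,-0.0034,-0.0012,0.0009],[0.0071,0.0191,0.0261,-0.0034,-0.0012,0.0009],[0.0071,0.0191,0.0261,-0.0034,-0.0012,0.0009],[0.0071,0.0191,0.0261,-0.0034,-0.0012,0.0009],[0,0,0,0,0,0]],
  ],
)

```text
time_s: 15.3
position: [0.5556, 0.1943, 0.232]
tcp_rot: [[-0.992, 0.073, 0.101], [0.125, 0.517, 0.847], [0.01, 0.853, -0.522]]
force: [-0.7, -1.0, 0.4]
finger_gap: 0.0095
```

```bash
python3 - <<'E'
from h import *
st();rows(hole+[0,0,.11]-RP@tipt,RP)
s=arm.sense();T=s['tcp_rot'];print("axis",T@axt,"tip",s['position']+T@tipt)
w=cam("wrist");im=arm.grab_frame("wrist")[:,:,::-1].copy();cv2.imwrite("pics/w4.png",im)
np.save("w4.npy",np.r_[w[2],w[3],s['position'],T.ravel()])
tip=s['position']+T@tipt
for q in proj(w,[tip,hole]):cv2.drawMarker(im,tuple(int(v) for v in q),(255,0,255),0,10,1);print(q)
t=arm.grab_frame("top")[:,:,::-1];cv2.imwrite("pics/t4.png",t)
cv2.imwrite("pics/w4m.png",cv2.resize(im,(800,600)))
E
```

```text
t 15.3 q [-0.07  0.32  0.09 -1.04 -1.41  0.16] p [0.5556 0.1943 0.232 ] F [-0.7 -1.   0.4] gap 0.0095
n 5 row [0.001, 0.005, 0.0025, -0.0042, 0.0004, -0.0025] | total mm [ 4.9 25.  12.5] deg [-1.2  0.1 -0.7]
axis [-0.00940762 -0.01975152 -1.0000786 ] tip [0.55387268 0.17961978 0.13344981]
[282.46895702  68.48161262]
[287.72516506 -44.87284901]
```

View pics/w4m.png

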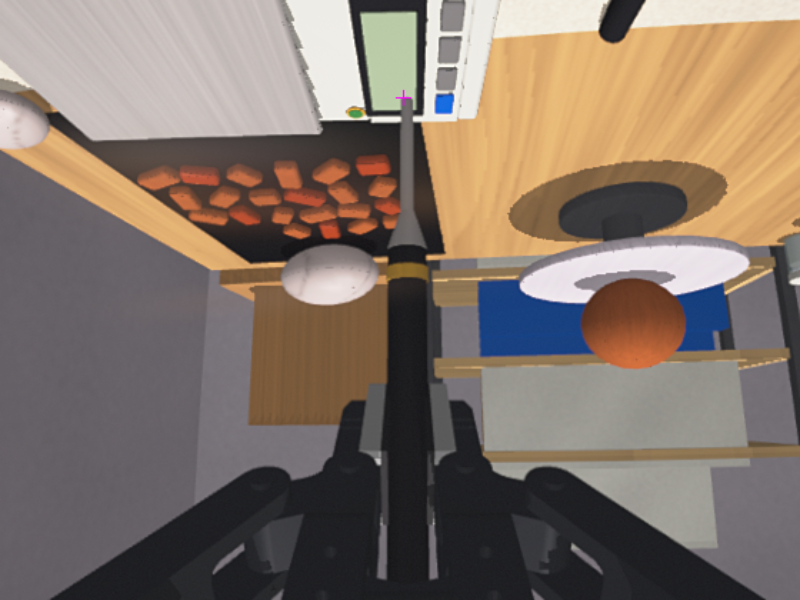

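```bash
python3 - <<'E'
from h import *
R=tool(tp,-15,-1);c=np.array([0,-.0846,-.1422])
w=cam("wrist");s=arm.sense();T=s['tcp_rot'];o,d=ray(w,[(215,170)]);dt=T.T@d[0];dt/=np.linalg.norm(dt)
P=hole-R@(c+.25*dt);print("P",P,"tip",P+R@tipt);rows(P,R,10)
a=cv2.imread("pics/top0.png")[205:235,165:190].astype(float);e=a[:,:,2]-np.maximum(a[:,:,1],a[:,:,0]);e[e<15]=0
ys,xs=np.nonzero(e);ww=e[ys,xs];print(np.c_[xs+165,ys+205,ww].astype(int).tolist())
g=np.hypot(xs+165-176.2,ys+205-219.5)<4
uv=((xs+165)[g]@ww[g]/ww[g].sum(),(ys+205)[g]@ww[g]/ww[g].sum());print(uv,onz(cam("top"),[uv],.03),-cv2.Rodrigues(cam("top")[2])[0].T@cam("top")[3])
E
```

```text
P [0.50781047 0.21520817 0.13992976] tip [0.49971635 0.13711146 0.07862154]
n 10 row [0.0051, -0.0044, 0.0085, 0.0756, -0.0002, -0.0014] | total mm [ 50.3 -68.1  63.7] deg [43.3 -0.1 -0.8]
[[185, 212, 23], [186, 212, 20], [187, 212, 19], [184, 213, 16], [185, 213, 33], [186, 213, 29], [187, 213, 33], [184, 214, 21], [185, 214, 31], [186, 214, 28], [187, 214, 32], [184, 215, 23], [185, 215, 26], [186, 215, 29], [187, 215, 31], [184, 216, 26], [185, 216, 25], [186, 216, 29], [187, 216, 30], [184, 217, 33], [185, 217, 22], [186, 217, 30], [187, 217, 27], [184, 218, 35], [185, 218, 20], [186, 218, 31], [187, 218, 25], [176, 219, 53], [177, 219, 45], [184, 219, 33], [185, 219, 20], [186, 219, 34], [187, 219, 18], [176, 220, 70], [177, 220, 45], [184, 220, 31], [185, 220, 18], [186, 220, 33], [187, 220, 16], [183, 221, 15], [184, 221, 30], [185, 221, 22], [186, 221, 31], [183, 222, 21], [184, 222, 27], [185, 222, 24], [186, 222, 31], [183, 223, 22], [184, 223, 22], [185, 223, 26], [186, 223, 31], [183, 224, 25], [184, 224, 17], [185, 224, 29], [186, 224, 29], [183, 225, 33], [184, 225, 15], [185, 225, 31], [186, 225, 27], [183, 226, 34], [184, 226, 15], [185, 226, 34], [186, 226, 26], [183, 227, 29], [184, 227, 15], [185, 227, 34], [186, 227, 22], [183, 228, 21], [185, 228, 28]]
(np.float64(176.42253521126761), np.float64(219.5399061032864)) [[0.55245823 0.20473396 0.03      ]] [ 0.44600902 -0.04535749  1.03044753]
```

>>> jog_arm(
  increments=[
    [[0.0051,-0.0044,0.0065,0.0756,0,-0.0014],[0.0051,-0.0044,0.0065,0.0756,0,-0.0014],[0.0051,-0.0044,0.0065,0.0756,0,-0.0014],[0.0051,-0.0044,0.0065,0.0756,0,-0.0014],[0.0051,-0.0044,0.0065,0.0756,0,-0.0014]],
  ],
)

```text
time_s: 15.82
position: [0.535, 0.1951, 0.189]
tcp_rot: [[-0.991, 0.108, 0.074], [0.131, 0.808, 0.574], [0.002, 0.579, -0.816]]
force: [0.5, -0.6, -0.8]
finger_gap: 0.0094
```

>>> jog_arm(
  increments=[
    [[0.0051,-0.0044,0.0065,0.0756,0,-0.0014],[0.0051,-0.0044,0.0065,0.0756,0,-0.0014],[0.0051,-0.0044,0.0065,0.0756,0,-0.0014],[0.0051,-0.0044,0.0065,0.0756,0,-0.0014],[0,0,0,0,0,0]],
  ],
)

```text
time_s: 16.23
position: [0.5172, 0.1914, 0.1583]
tcp_rot: [[-0.992, 0.117, 0.048], [0.126, 0.951, 0.284], [-0.012, 0.288, -0.958]]
force: [-0.3, 0.6, -1.3]
finger_gap: 0.01
```

```bash
python3 - <<'E'
from h import *
st()
s=arm.sense();T=s['tcp_rot'];w=cam("wrist");im=arm.grab_frame("wrist")[:,:,::-1].copy();cv2.imwrite("pics/w5.png",im)
tip=s['position']+T@tipt;q=proj(w,[tip,hole]);print(q)
x,y=q[1].astype(int);x0,y0=x-110,max(0,y-75)
np.save("w5.npy",np.r_[w[2],w[3],x0,y0])
o=cv2.resize(im[y0:y0+150,x0:x0+200],None,fx=4,fy=4,interpolation=cv2.INTER_CUBIC)
cv2.imwrite("pics/w5c.png",np.clip(o*1.2,0,255).astype(np.uint8));print(x0,y0)
E
```

```text
t 16.23 q [ 0.47  0.22 -0.07 -0.26 -1.12 -0.5 ] p [0.5172 0.1914 0.1583] F [-0.3  0.6 -1.3] gap 0.01
[[282.25786477  68.09845361]
 [240.36591493 181.10372372]]
130 106
```

View pics/w5c.png

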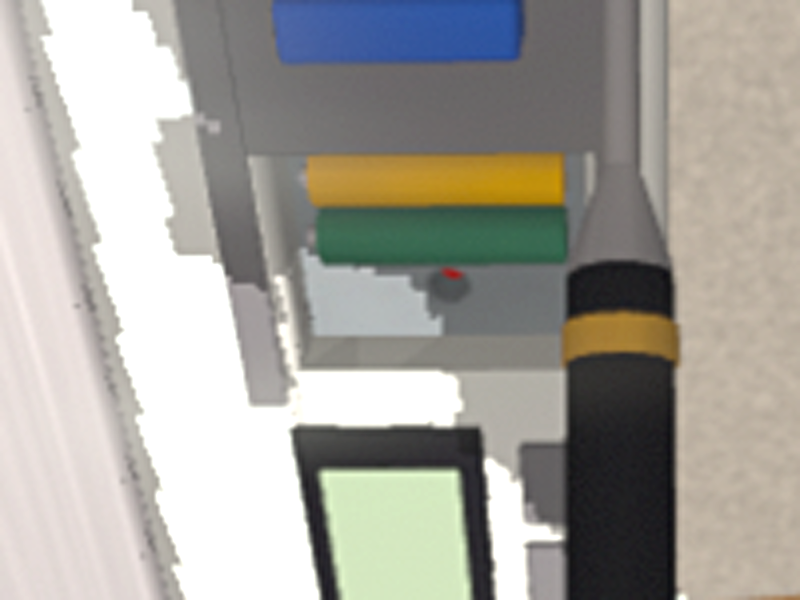

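```bash
python3 - <<'E'
from h import *
w=cam("wrist");f=lambda x,y:(130+x/4-.375,106+y/4-.375)
print("hole",onz(w,[f(448,286)],.038))
print("rib top: corners",onz(w,[f(275,0),f(521,30),f(275,30)],.065))
e=onz(w,[f(310,337),f(560,334)],.038);print("floor +y edge",e)
c=onz(w,[f(320,206),f(565,206)],.0486);print("green top",c,np.degrees(np.arctan2(*(c[0]-c[1])[[1,0]])))
E
```

```text
hole [[0.55236023 0.20297762 0.038     ]]
rib top: corners [[0.56191538 0.13758926 0.065     ]
 [0.52756148 0.14653038 0.065     ]
 [0.56307019 0.14198051 0.065     ]]
floor +y edge [[0.5802924  0.21073117 0.038     ]
 [0.5336064  0.21569214 0.038     ]]
green top [[0.56847217 0.1788893  0.0486    ]
 [0.52744358 0.18395607 0.0486    ]] -7.040011594745755
```

```bash
echo 'hole=np.array([.5524,.2032,.038])' >> h.py; python3 - <<'E'
from h import *
rows(hole+[0,0,.08]-RP@tipt,RP,10)
E
```

```text
n 10 row [-0.0032, 0.0059, -0.003, -0.0747, 0.0016, 0.0001] | total mm [-32.6  44.4 -46.8] deg [-42.8   0.9   0. ]
```

>>> jog_arm(
  increments=[
    [[-0.0032,0.0059,-0.003,-0.0747,0.0016,0],[-0.0032,0.0059,-0.003,-0.0747,0.0016,0],[-0.0032,0.0059,-0.003,-0.0747,0.0016,0],[-0.0032,0.0059,-0.003,-0.0747,0.0016,0],[-0.0032,0.0059,-0.003,-0.0747,0.0016,0]],
  ],
)

```text
time_s: 16.7
position: [0.539, 0.2095, 0.1886]
tcp_rot: [[-0.993, 0.081, 0.087], [0.118, 0.769, 0.628], [-0.015, 0.634, -0.773]]
force: [-0.3, -0.7, -1.6]
finger_gap: 0.0095
```

>>> jog_arm(
  increments=[
    [[-0.0032,0.0059,-0.003,-0.0747,0.0016,0],[-0.0032,0.0059,-0.003,-0.0747,0.0016,0],[-0.0032,0.0059,-0.003,-0.0747,0.0016,0],[-0.0032,0.0059,-0.003,-0.0747,0.0016,0],[0,0,0,0,0,0]],
  ],
)

```text
time_s: 17.12
position: [0.5607, 0.2061, 0.219]
tcp_rot: [[-0.991, 0.045, 0.122], [0.128, 0.531, 0.838], [-0.027, 0.846, -0.532]]
force: [0.4, -1.0, -1.0]
finger_gap: 0.01
```

```bash
python3 - <<'E'
from h import *
st();rows(hole+[0,0,.03]-RP@tipt,RP,5)
s=arm.sense();T=s['tcp_rot'];print("axis",T@axt,"tip",s['position']+T@tipt)
E
```

```text
t 17.12 q [-0.04  0.32  0.07 -1.04 -1.35  0.2 ] p [0.5607 0.2061 0.219 ] F [ 0.4 -1.  -1. ] gap 0.01
n 5 row [0.002, -0.008, 0.0069, -0.0065, 0.0046, 0.0035] | total mm [ 10.5 -39.4  35. ] deg [-1.9  1.3  1. ]
axis [ 0.02549985 -0.03583575 -0.99935049] tip [0.56236762 0.18991378 0.12075708]
```

>>> jog_arm(
  increments=[
    [[0.0021,-0.0085,0.0072,-0.007,0.0046,0.0035],[0.0021,-0.0085,0.0072,-0.007,0.0046,0.0035],[0.0021,-0.0085,0.0072,-0.007,0.0046,0.0035],[0.0021,-0.0085,0.0072,-0.007,0.0046,0.0035],[0.0021,-0.0085,0.0072,-0.007,0.0046,0.0035]],
  ],
)

```text
time_s: 17.53
position: [0.5597, 0.2071, 0.1659]
tcp_rot: [[-0.991, 0.052, 0.121], [0.13, 0.503, 0.854], [-0.017, 0.863, -0.506]]
force: [0.3, 0.0, -0.9]
finger_gap: 0.0093
```

>>> jog_arm(
  increments=[
    [[0,0,0,0,0,0],[0,0,0,0,0,0],[0,0,0,0,0,0],[0,0,0,0,0,0],[0,0,0,0,0,0]],
  ],
)

```text
time_s: 17.95
position: [0.5615, 0.2042, 0.166]
tcp_rot: [[-0.991, 0.051, 0.125], [0.134, 0.507, 0.852], [-0.02, 0.861, -0.509]]
force: [-0.6, 0.0, -0.5]
finger_gap: 0.01
```

```bash
python3 - <<'E'
from h import *
st();rows(hole+[0,0,.02]-RP@tipt,RP,5)
s=arm.sense();T=s['tcp_rot'];print("axis",T@axt,"tip",s['position']+T@tipt, s['moment'])
E
```

```text
t 17.95 q [-0.06  0.4   0.01 -1.09 -1.31  0.32] p [0.5615 0.2042 0.166 ] F [-0.6  0.  -0.5] gap 0.01
n 5 row [0.0021, -0.0005, 0.0027, -0.0011, 0.005, 0.0017] | total mm [10.4 -2.4 13.6] deg [-0.3  1.4  0.5]
axis [ 0.02174249 -0.00822312 -1.00004774] tip [0.56279582 0.19070122 0.06732421] [-2.61558069  0.40293107 -0.02394358]
```

```bash
python3 - <<'E'
from h import *
for i in range(6):
    s=arm.sense();print(s['position'].round(4),s['force'].round(1),s['joint_positions'].round(4));im=arm.grab_frame("wrist")
E
```

```text
[0.5615 0.2042 0.166 ] [-0.6  0.  -0.5] [-0.0637  0.3983  0.0125 -1.0923 -1.3106  0.3225]
[0.5616 0.2042 0.1662] [0.6 0.3 0.2] [-0.0636  0.3981  0.0128 -1.0923 -1.3107  0.3225]
[0.5615 0.2044 0.166 ] [-0.   0.5 -0.1] [-0.0635  0.3983  0.0124 -1.0925 -1.3107  0.3227]
[0.5613 0.2044 0.1658] [-0.1  0.3  0.5] [-0.0635  0.3986  0.0121 -1.0926 -1.3107  0.3227]
[0.5612 0.2045 0.1656] [ 0.  -0.5 -0.5] [-0.0634  0.3988  0.0119 -1.0926 -1.3107  0.3227]
[0.5611 0.2044 0.1654] [-0.9  0.  -0.4] [-0.0635  0.399   0.0117 -1.0927 -1.3107  0.3228]
```

>>> jog_arm(
  increments=[
    [[0.0023,-0.0008,0.0029,-0.001,0.005,0.0017],[0.0023,-0.0008,0.0029,-0.001,0.005,0.0017],[0.0023,-0.0008,0.0029,-0.001,0.005,0.0017],[0.0023,-0.0008,0.0029,-0.001,0.005,0.0017],[0.0023,-0.0008,0.0029,-0.001,0.005,0.0017]],
  ],
)

```text
time_s: 18.67
position: [0.5503, 0.2173, 0.1536]
tcp_rot: [[-0.993, 0.061, 0.098], [0.115, 0.501, 0.858], [0.003, 0.863, -0.504]]
force: [-0.1, 0.2, -1.2]
finger_gap: 0.0097
```

```bash
cat >> h.py <<'E'
def chk(h):
    st();s=arm.sense();T=s['tcp_rot'];tip=s['position']+T@tipt
    print("axis",(T@axt).round(3),"tip-hole mm",((tip-hole)*1e3).round(1),"F",s['force'].round(1))
    rows(hole+[0,0,h]-RP@tipt,RP,5)
E
python3 -c "
from h import *
chk(.015)"
```

```text
t 18.67 q [-0.05  0.41 -0.01 -1.1  -1.31  0.33] p [0.5503 0.2173 0.1536] F [-0.1  0.2 -1.2] gap 0.0097
axis [-0.  0. -1.] tip-hole mm [-2.7  1.4 16.8] F [-0.1  0.2 -1.2]
n 5 row [-0.0005, -0.0004, 0.0, 0.0, -0.0006, -0.0004] | total mm [-2.6 -2.1  0. ] deg [ 0.  -0.2 -0.1]
```

>>> jog_arm(
  increments=[
    [[-0.0007,-0.0004,0.0005,0,-0.001,0],[-0.0007,-0.0004,0.0005,0,-0.001,0],[-0.0007,-0.0004,0.0005,0,-0.001,0],[0,0,0,0,0,0],[0,0,0,0,0,0]],
  ],
)

```text
time_s: 19.08
position: [0.5519, 0.2185, 0.1505]
tcp_rot: [[-0.993, 0.062, 0.099], [0.117, 0.501, 0.858], [0.004, 0.863, -0.504]]
force: [-0.5, -0.0, -0.2]
finger_gap: 0.0098
```

```bash
python3 - <<'E'
from h import *
chk(.005)
w=cam("wrist");im=arm.grab_frame("wrist")[:,:,::-1];s=arm.sense();print(proj(w,[s['position']+s['tcp_rot']@tipt]))
cv2.imwrite("pics/w6.png",im);side=arm.grab_frame("side")[:,:,::-1];cv2.imwrite("pics/s6.png",side)
sc=cam("side");q=proj(sc,[hole]);print("hole in side",q)
x,y=q[0].astype(int)
A=cv2.resize(im[0:150,210:350],None,fx=2.8,fy=2.8,interpolation=2);B=cv2.resize(side[y-50:y+50,x-65:x+65],None,fx=3,fy=3,interpolation=2)
o=np.zeros((425,790,3),np.uint8);o[:A.shape[0],:A.shape[1]]=A;o[:B.shape[0],400:400+B.shape[1]]=B
cv2.imwrite("pics/c6.png",np.clip(o*1.3,0,255).astype(np.uint8))
E
```

```text
t 19.08 q [-0.04  0.42 -0.01 -1.1  -1.3   0.34] p [0.5519 0.2185 0.1505] F [-0.5 -0.  -0.2] gap 0.0098
axis [-0.001  0.    -1.   ] tip-hole mm [-1.2  2.7 13.7] F [-0.5 -0.  -0.2]
n 5 row [-0.0002, -0.0018, 0.0004, 0.0, -0.0004, -0.0007] | total mm [-1.2 -8.8  2.2] deg [ 0.  -0.1 -0.2]
[[282.38050889  68.55734275]]
hole in side [[262.03637191 171.8774988 ]]
```

View pics/c6.png

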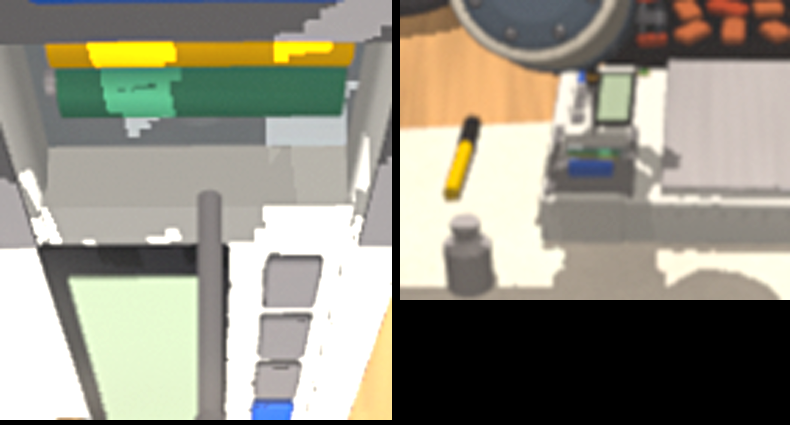

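```bash
echo 'tipt=np.array([.0001,-.0917,.0389])' >> h.py; python3 -c "
from h import *
chk(.010)"
```

```text
t 19.18 q [-0.04  0.42 -0.01 -1.1  -1.3   0.34] p [0.552  0.2185 0.1506] F [-0.  -0.2 -0.8] gap 0.0094
axis [-0.001  0.    -1.   ] tip-hole mm [-2.4  2.8 13.8] F [-0.  -0.2 -0.8]
n 5 row [-0.0005, -0.0009, -0.0, 0.0, -0.0004, -0.0007] | total mm [-2.3 -4.5 -0.2] deg [ 0.  -0.1 -0.2]
```

>>> jog_arm(
  increments=[
    [[-0.0007,-0.0009,-0.0004,0,0,0],[-0.0007,-0.0009,-0.0004,0,0,0],[-0.0007,-0.0009,-0.0004,0,0,0],[-0.0007,-0.0009,-0.0004,0,0,0],[0,0,0,0,0,0]],
  ],
)

```text
time_s: 19.6
position: [0.5549, 0.2143, 0.1484]
tcp_rot: [[-0.993, 0.062, 0.1], [0.117, 0.501, 0.858], [0.003, 0.863, -0.504]]
force: [-0.3, -0.5, 0.2]
finger_gap: 0.0097
```

```bash
python3 -c "
from h import *
chk(.005)"
```

```text
t 19.6 q [-0.05  0.43 -0.   -1.1  -1.31  0.34] p [0.5549 0.2143 0.1484] F [-0.3 -0.5  0.2] gap 0.0097
axis [ 0.  0. -1.] tip-hole mm [ 0.6 -1.4 11.6] F [-0.3 -0.5  0.2]
n 5 row [0.0002, -0.001, 0.0009, 0.0, -0.0002, -0.0005] | total mm [ 1.  -5.   4.5] deg [ 0.  -0.1 -0.1]
```

>>> jog_arm(
  increments=[
    [[0.0002,-0.0011,0.0008,0,0,-0.0005],[0.0002,-0.0011,0.0008,0,0,-0.0005],[0.0002,-0.0011,0.0008,0,0,-0.0005],[0.0001,-0.0011,0.0008,0,0,-0.0005],[0,0,0,0,0,0]],
  ],
)

```text
time_s: 20.02
position: [0.5541, 0.2149, 0.1423]
tcp_rot: [[-0.993, 0.06, 0.1], [0.116, 0.501, 0.858], [0.001, 0.863, -0.504]]
force: [-0.1, -0.7, 0.1]
finger_gap: 0.0099
```

```bash
python3 -c "
from h import *
chk(.000)"
```

```text
t 20.02 q [-0.05  0.43 -0.01 -1.11 -1.3   0.36] p [0.5541 0.2149 0.1423] F [-0.1 -0.7  0.1] gap 0.0099
axis [ 0.002  0.    -1.   ] tip-hole mm [ 0.  -0.8  5.5] F [-0.1 -0.7  0.1]
n 5 row [0.0, -0.0009, 0.0007, 0.0, -0.0002, -0.0001] | total mm [ 0.2 -4.3  3.5] deg [ 0.  -0.1 -0. ]
```

>>> jog_arm(
  increments=[
    [[0,-0.0011,0.0009,0,0,0],[0,-0.0011,0.0009,0,0,0],[0,-0.0011,0.0009,0,0,0],[0,-0.0011,0.0008,0,0,0],[0,-0.0007,0.0004,0,0,0]],
  ],
)

```text
time_s: 20.43
position: [0.5542, 0.2159, 0.1353]
tcp_rot: [[-0.993, 0.06, 0.1], [0.116, 0.501, 0.858], [0.001, 0.863, -0.504]]
force: [-0.9, -0.1, -0.9]
finger_gap: 0.0095
```

```bash
python3 -c "
from h import *
chk(-.004)"
```

```text
t 20.43 q [-0.05  0.44 -0.01 -1.11 -1.29  0.37] p [0.5542 0.2159 0.1353] F [-0.9 -0.1 -0.9] gap 0.0095
axis [ 0.002  0.    -1.   ] tip-hole mm [ 0.1  0.2 -1.5] F [-0.9 -0.1 -0.9]
n 5 row [0.0, -0.0005, 0.0002, 0.0, -0.0002, -0.0001] | total mm [ 0.2 -2.3  1.1] deg [ 0.  -0.1 -0. ]
```

>>> jog_arm(
  increments=[
    [[0,-0.0007,0.0004,0,0,0],[0,-0.0007,0.0004,0,0,0],[0,-0.0007,0.0004,0,0,0],[0,-0.0007,0.0004,0,0,0],[0,0,0,0,0,0]],
  ],
)

```text
time_s: 20.85
position: [0.5542, 0.2159, 0.1315]
tcp_rot: [[-0.993, 0.06, 0.1], [0.116, 0.501, 0.858], [0.001, 0.863, -0.504]]
force: [0.2, 0.2, 0.1]
finger_gap: 0.0096
```

```bash
python3 -c "
from h import *
chk(-.007)"
```

```text
t 20.85 q [-0.05  0.45 -0.02 -1.11 -1.29  0.38] p [0.5542 0.2159 0.1315] F [0.2 0.2 0.1] gap 0.0096
axis [ 0.001  0.    -1.   ] tip-hole mm [ 0.   0.2 -5.3] F [0.2 0.2 0.1]
n 5 row [0.0, -0.0003, 0.0001, 0.0, -0.0003, -0.0002] | total mm [ 0.2 -1.5  0.7] deg [ 0.  -0.1 -0. ]
```

In the hole, no contact force. On to the button, gently.

>>> jog_arm(
  increments=[
    [[0,-0.0006,0.0003,0,0,0],[0,-0.0006,0.0003,0,0,0],[0,-0.0006,0.0003,0,0,0],[0,-0.0004,0.0002,0,0,0],[0,0,0,0,0,0]],
  ],
)

```text
time_s: 21.27
position: [0.5542, 0.2157, 0.1289]
tcp_rot: [[-0.993, 0.06, 0.1], [0.116, 0.501, 0.858], [0.001, 0.863, -0.504]]
force: [-0.0, 0.2, -0.1]
finger_gap: 0.0096
```

```bash
python3 -c "
from h import *
chk(-.009)"
```

```text
t 21.27 q [-0.05  0.45 -0.02 -1.11 -1.29  0.39] p [0.5542 0.2157 0.1289] F [-0.   0.2 -0.1] gap 0.0096
axis [ 0.002  0.    -1.   ] tip-hole mm [ 0.1 -0.  -7.9] F [-0.   0.2 -0.1]
n 5 row [0.0, -0.0002, 0.0001, 0.0, -0.0002, -0.0001] | total mm [ 0.2 -0.9  0.6] deg [ 0.  -0.1 -0. ]
```

>>> jog_arm(
  increments=[
    [[0,-0.0006,0.0003,0,0,0],[0,-0.0006,0.0003,0,0,0],[0,-0.0005,0.0003,0,0,0],[0,-0.0004,0.0002,0,0,0],[0,0,0,0,0,0]],
  ],
)

```text
time_s: 21.68
position: [0.5543, 0.2159, 0.1272]
tcp_rot: [[-0.993, 0.059, 0.1], [0.116, 0.5, 0.858], [0.0, 0.864, -0.503]]
force: [-1.0, -0.9, 1.8]
finger_gap: 0.0096
```

```bash
python3 -c "
from h import *
chk(-.012)"
```

```text
t 21.68 q [-0.05  0.46 -0.02 -1.12 -1.29  0.39] p [0.5543 0.2159 0.1272] F [-1.  -0.9  1.8] gap 0.0096
axis [ 0.003  0.001 -1.   ] tip-hole mm [ 0.4  0.3 -9.6] F [-1.  -0.9  1.8]
n 5 row [0.0001, -0.0004, 0.0002, 0.0003, -0.0002, 0.0001] | total mm [ 0.3 -2.2  1.1] deg [ 0.1 -0.1  0. ]
```

>>> jog_arm(
  increments=[
    [[0,-0.0007,0.0004,0,0,0],[0,-0.0007,0.0004,0,0,0],[0,-0.0007,0.0004,0,0,0],[0,-0.0007,0.0004,0,0,0],[0,-0.0002,0.0001,0,0,0]],
  ],
)

```text
time_s: 22.1
position: [0.5544, 0.2163, 0.1251]
tcp_rot: [[-0.993, 0.057, 0.1], [0.115, 0.499, 0.859], [-0.001, 0.865, -0.502]]
force: [-0.6, -0.7, 3.3]
finger_gap: 0.0095
```

```bash
python3 -c "
from h import *
chk(-.012)"
```

```text
t 22.1 q [-0.05  0.46 -0.02 -1.12 -1.29  0.4 ] p [0.5544 0.2163 0.1251] F [-0.6 -0.7  3.3] gap 0.0095
axis [ 0.004  0.003 -1.   ] tip-hole mm [  0.5   0.8 -11.8] F [-0.6 -0.7  3.3]
n 5 row [0.0001, -0.0001, -0.0001, 0.0006, -0.0003, 0.0004] | total mm [ 0.3 -0.5 -0.3] deg [ 0.2 -0.1  0.1]
```

>>> jog_arm(
  increments=[
    [[0.0001,-0.0009,0.0001,0,0,0],[0.0001,-0.0009,0.0001,0,0,0],[0,-0.0009,0.0002,0,0,0],[0,-0.0007,0.0002,0,0,0],[0,-0.0003,0.0001,0,0,0]],
  ],
)

```text
time_s: 22.52
position: [0.5543, 0.2158, 0.1232]
tcp_rot: [[-0.993, 0.055, 0.1], [0.114, 0.496, 0.861], [-0.003, 0.867, -0.499]]
force: [-0.5, -0.6, 5.8]
finger_gap: 0.0095
```

```bash
python3 -c "
from h import *
chk(-.014)"
```

```text
t 22.52 q [-0.06  0.46 -0.02 -1.12 -1.29  0.41] p [0.5543 0.2158 0.1232] F [-0.5 -0.6  5.8] gap 0.0095
axis [ 0.006  0.006 -1.   ] tip-hole mm [  0.7   0.7 -13.6] F [-0.5 -0.6  5.8]
n 5 row [0.0001, -0.0001, 0.0, 0.0013, -0.0002, 0.0008] | total mm [ 0.3 -0.4  0.1] deg [ 0.4 -0.1  0.2]
```

>>> jog_arm(
  increments=[
    [[0.0001,-0.0008,0.0002,0,0,0],[0,-0.0007,0.0002,0,0,0],[0,-0.0005,0.0001,0,0,0],[0,-0.0005,0.0001,0,0,0],[0,-0.0003,0.0001,0,0,0]],
  ],
)

```text
time_s: 22.93
position: [0.5543, 0.216, 0.1233]
tcp_rot: [[-0.994, 0.051, 0.1], [0.112, 0.492, 0.863], [-0.005, 0.869, -0.495]]
force: [-1.5, -0.7, 4.9]
finger_gap: 0.0097
```

```bash
python3 -c "
from h import *
chk(-.014)"
```

```text
t 22.93 q [-0.06  0.47 -0.02 -1.13 -1.29  0.41] p [0.5543 0.216  0.1233] F [-1.5 -0.7  4.9] gap 0.0097
axis [ 0.009  0.01  -1.   ] tip-hole mm [  1.    1.2 -13.7] F [-1.5 -0.7  4.9]
n 5 row [0.0001, -0.0001, 0.0, 0.0022, -0.0003, 0.0013] | total mm [ 0.3 -0.5  0. ] deg [ 0.6 -0.1  0.4]
```

>>> jog_arm(
  increments=[
    [[0.0001,-0.0013,0.0005,0.003,0,0.002],[0.0001,-0.0015,0.0006,0.003,0,0.002],[0.0001,-0.0015,0.0006,0.003,0,0.002],[0,-0.0015,0.0006,0.003,0,0.002],[0,-0.0015,0.0006,0.003,0,0.002]],
  ],
)

```text
time_s: 23.35
position: [0.5552, 0.2171, 0.1228]
tcp_rot: [[-0.993, 0.055, 0.101], [0.115, 0.496, 0.86], [-0.003, 0.866, -0.499]]
force: [-2.9, -1.6, 10.3]
finger_gap: 0.0098
```

```bash
python3 -c "
from h import *
chk(-.014)"
```

```text
t 23.35 q [-0.05  0.46 -0.02 -1.12 -1.28  0.41] p [0.5552 0.2171 0.1228] F [-2.9 -1.6 10.3] gap 0.0098
axis [ 0.006  0.005 -1.   ] tip-hole mm [  1.6   1.9 -14.1] F [-2.9 -1.6 10.3]
n 5 row [0.0002, -0.0001, -0.0003, 0.0012, -0.0001, 0.0007] | total mm [ 1.  -0.7 -1.3] deg [ 0.3 -0.   0.2]
```

>>> jog_arm(
  increments=[
    [[0.0006,-0.0015,0.0002,0.0015,0,0.001],[0.0005,-0.0015,0.0003,0.0015,0,0.001],[0.0003,-0.0015,0.0004,0.0015,0,0.001],[0.0003,-0.0015,0.0004,0.0015,0,0.001],[0.0003,-0.0015,0.0004,0.0015,0,0.001]],
  ],
)

```text
time_s: 23.77
position: [0.5547, 0.2169, 0.1228]
tcp_rot: [[-0.993, 0.051, 0.103], [0.115, 0.496, 0.861], [-0.007, 0.867, -0.498]]
force: [-2.7, -1.6, 10.5]
finger_gap: 0.0096
```

```bash
python3 -c "
from h import *
chk(-.014)"
```

```text
t 23.77 q [-0.05  0.46 -0.02 -1.12 -1.28  0.41] p [0.5547 0.2169 0.1228] F [-2.7 -1.6 10.5] gap 0.0096
axis [ 0.011  0.006 -1.   ] tip-hole mm [  1.5   1.7 -14.1] F [-2.7 -1.6 10.5]
n 5 row [0.0001, -0.0001, -0.0002, 0.0014, 0.0004, 0.0015] | total mm [ 0.6 -0.6 -1. ] deg [0.4 0.1 0.4]
```

>>> jog_arm(
  increments=[
    [[0.0004,-0.0015,0.0003,0.0015,0.001,0.0015],[0.0004,-0.0015,0.0003,0.0015,0.001,0.0015],[0.0004,-0.0015,0.0003,0.0015,0.001,0.0015],[0.0004,-0.0015,0.0003,0.0015,0.001,0.0015],[0.0004,-0.0015,0.0003,0.0015,0.001,0.0015]],
  ],
)

```text
time_s: 24.18
position: [0.5546, 0.2164, 0.1229]
tcp_rot: [[-0.994, 0.05, 0.101], [0.113, 0.495, 0.862], [-0.007, 0.868, -0.497]]
force: [-2.1, -0.8, 9.3]
finger_gap: 0.0096
```

>>> jog_arm(
  increments=[
    [[0.0004,-0.0015,0.0003,0.0015,0.001,0.0015],[0.0004,-0.0015,0.0003,0.0015,0.001,0.0015],[0.0004,-0.0015,0.0003,0.0015,0.001,0.0015],[0.0004,-0.0015,0.0003,0.0015,0.001,0.0015],[0.0004,-0.0015,0.0003,0.0015,0.001,0.0015]],
  ],
)

```text
time_s: 24.6
position: [0.5545, 0.2161, 0.1229]
tcp_rot: [[-0.994, 0.049, 0.099], [0.11, 0.493, 0.863], [-0.007, 0.869, -0.496]]
force: [-1.7, -0.7, 10.7]
finger_gap: 0.0097
```

>>> jog_arm(
  increments=[
    [[0.0004,-0.0015,0.0003,0.0015,0.001,0.0015],[0.0004,-0.0015,0.0003,0.0015,0.001,0.0015],[0.0004,-0.0015,0.0003,0.0015,0.001,0.0015],[0.0004,-0.0015,0.0003,0.0015,0.001,0.0015],[0.0004,-0.0015,0.0003,0.0015,0.001,0.0015]],
  ],
)

```text
time_s: 25.02
position: [0.5545, 0.2159, 0.1229]
tcp_rot: [[-0.994, 0.048, 0.097], [0.108, 0.492, 0.864], [-0.006, 0.869, -0.494]]
force: [-1.4, -2.1, 9.3]
finger_gap: 0.0095
```

```bash
python3 -c "
from h import *
chk(.0)"
```

```text
t 25.02 q [-0.06  0.47 -0.02 -1.13 -1.29  0.42] p [0.5545 0.2159 0.1229] F [-1.4 -2.1  9.3] gap 0.0095
axis [ 0.01   0.011 -1.   ] tip-hole mm [  1.4   1.2 -14. ] F [-1.4 -2.1  9.3]
n 5 row [0.0001, 0.0024, -0.0014, 0.0024, -0.0009, 0.002] | total mm [ 0.4 12.  -7. ] deg [ 0.7 -0.3  0.6]
```

>>> jog_arm(
  increments=[
    [[0.0002,0.002,-0.0012,0.002,0,0.002],[0.0002,0.003,-0.002,0.002,0,0.002],[0,0.004,-0.0025,0.002,0,0.002],[0,0.004,-0.0025,0.002,0,0.002],[0,0.005,-0.0029,0,0,0]],
  ],
)

```text
time_s: 25.43
position: [0.5537, 0.2143, 0.1426]
tcp_rot: [[-0.993, 0.061, 0.096], [0.114, 0.5, 0.858], [0.004, 0.864, -0.504]]
force: [0.4, -0.1, -0.1]
finger_gap: 0.0096
```

>>> jog_arm(
  increments=[
    [[0,0.0087,-0.005,0,0,0],[0,0.017,-0.01,0,0,0],[0,0.017,-0.01,0,0,0],[0,0.017,-0.01,0,0,0],[0,0.017,-0.01,0,0,0]],
  ],
)

```text
time_s: 25.85
position: [0.5523, 0.2139, 0.233]
tcp_rot: [[-0.993, 0.07, 0.092], [0.115, 0.502, 0.857], [0.013, 0.862, -0.506]]
force: [0.0, -0.1, -0.4]
finger_gap: 0.0099
```

```bash
python3 - <<'E'
from h import *
chk(.1)
R=tool(tt,30,-1);rows([.585,-.06,.23],R,20)
E
```

```text
t 25.85 q [-0.04  0.32  0.08 -1.06 -1.4   0.16] p [0.5523 0.2139 0.233 ] F [ 0.  -0.1 -0.4] gap 0.0099
axis [-0.011 -0.001 -1.   ] tip-hole mm [-2.9 -1.9 96.2] F [ 0.  -0.1 -0.4]
n 5 row [-0.0003, 0.0009, -0.0, -0.0004, -0.0018, -0.0021] | total mm [-1.4  4.4 -0.2] deg [-0.1 -0.5 -0.6]
n 20 row [-0.0004, -0.0148, -0.0043, 0.0769, 0.0056, -0.0241] | total mm [ -63.9 -137.7 -230.3] deg [ 88.1   6.4 -27.6]
```

>>> jog_arm(
  increments=[
    [[-0.006,-0.0138,-0.0235,0,0,0],[-0.006,-0.0138,-0.0235,0,0,0],[-0.006,-0.0138,-0.0235,0,0,0],[-0.006,-0.0138,-0.0235,0,0,0],[-0.006,-0.0138,-0.0235,0,0,0]],
  ],
)

```text
time_s: 26.27
position: [0.5665, 0.0757, 0.245]
tcp_rot: [[-0.994, 0.051, 0.093], [0.106, 0.503, 0.858], [-0.003, 0.863, -0.506]]
force: [1.9, -0.0, -0.8]
finger_gap: 0.0098
```

>>> jog_arm(
  increments=[
    [[-0.006,-0.0138,-0.0235,0,0,0],[-0.006,-0.0138,-0.0235,0,0,0],[-0.006,-0.0138,-0.0235,0,0,0],[-0.006,-0.0138,-0.0235,0,0,0],[-0.006,-0.0138,-0.0235,0,0,0]],
  ],
)

```text
time_s: 26.68
position: [0.5812, -0.0702, 0.2489]
tcp_rot: [[-0.994, 0.05, 0.094], [0.106, 0.507, 0.856], [-0.005, 0.861, -0.509]]
force: [0.5, 0.8, -0.8]
finger_gap: 0.0092
```

>>> jog_arm(
  increments=[
    [[0,0,0,0.1024,0.0075,-0.032],[0,0,0,0.1024,0.0075,-0.032],[0,0,0,0.1024,0.0075,-0.032],[0,0,0,0.1024,0.0075,-0.032],[0,0,0,0.1024,0.0075,-0.032]],
  ],
)

```text
time_s: 27.1
position: [0.5817, -0.0865, 0.242]
tcp_rot: [[-0.997, -0.049, 0.059], [-0.015, 0.877, 0.48], [-0.076, 0.478, -0.875]]
force: [-0.1, 0.4, -1.0]
finger_gap: 0.0093
```

>>> jog_arm(
  increments=[
    [[0,0,0,0.1024,0.0075,-0.032],[0,0,0,0.1024,0.0075,-0.032],[0,0,0,0.1024,0.0075,-0.032],[0,0,0,0.1024,0.0075,-0.032],[0,0,0,0.1024,0.0075,-0.032]],
  ],
)

```text
time_s: 27.52
position: [0.5852, -0.0875, 0.252]
tcp_rot: [[-0.979, -0.177, 0.102], [-0.181, 0.983, -0.038], [-0.093, -0.056, -0.994]]
force: [-0.9, -0.4, -0.8]
finger_gap: 0.0096
```

>>> jog_arm(
  increments=[
    [[0,0,0,0.1024,0.0075,-0.032],[0,0,0,0.1024,0.0075,-0.032],[0,0,0,0.1024,0.0075,-0.032],[0,0,0,0.1024,0.0075,-0.032],[0,0,0,0,0,0]],
  ],
)

```text
time_s: 27.93
position: [0.5862, -0.0823, 0.2582]
tcp_rot: [[-0.951, -0.25, 0.18], [-0.306, 0.842, -0.445], [-0.04, -0.479, -0.877]]
force: [-0.3, -0.5, -1.1]
finger_gap: 0.01
```

```bash
cat >> h.py <<'E'
TG=np.array([[-0.9466,-0.2745,0.169],[-0.3222,0.8186,-0.4755],[-0.0078,-0.5046,-0.8633]]);PG=np.array([.5880,-.1109,.0273]) # regrasp pose
E
python3 - <<'E'
from h import *
st();s=arm.sense();T=s['tcp_rot'];print((T@axt).round(3));rows(PG+[0,0,.05],TG,10)
E
```

```text
t 27.93 q [ 0.41  0.21 -0.18  0.53 -1.24 -0.3 ] p [ 0.5862 -0.0823  0.2582] F [-0.3 -0.5 -1.1] gap 0.01
[ 0.31  -0.951 -0.029]
n 10 row [0.0012, 0.0064, 0.0171, 0.0029, 0.002, -0.0031] | total mm [ 14.3  62.1 171.7] deg [ 1.7  1.1 -1.8]
```

>>> jog_arm(
  increments=[
    [[0.0012,0.0064,0.0171,0.003,0.002,-0.003],[0.0012,0.0064,0.0171,0.003,0.002,-0.003],[0.0012,0.0064,0.0171,0.003,0.002,-0.003],[0.0012,0.0064,0.0171,0.003,0.002,-0.003],[0.0012,0.0064,0.0171,0.003,0.002,-0.003]],
  ],
)

```text
time_s: 28.35
position: [0.5906, -0.0925, 0.1724]
tcp_rot: [[-0.949, -0.254, 0.188], [-0.313, 0.835, -0.453], [-0.042, -0.488, -0.872]]
force: [-0.4, 0.1, -0.3]
finger_gap: 0.01
```

>>> jog_arm(
  increments=[
    [[0.0012,0.0064,0.0171,0.003,0.002,-0.003],[0.0012,0.0064,0.0171,0.003,0.002,-0.003],[0.0012,0.0064,0.0171,0.003,0.002,-0.003],[0.0012,0.0064,0.0171,0.003,0.002,-0.003],[0,0,0,0,0,0]],
  ],
)

```text
time_s: 28.77
position: [0.592, -0.1061, 0.0978]
tcp_rot: [[-0.95, -0.252, 0.182], [-0.309, 0.832, -0.46], [-0.036, -0.494, -0.869]]
force: [0.0, -0.8, -0.2]
finger_gap: 0.0096
```

```bash
python3 - <<'E'
from h import *
st();s=arm.sense();T=s['tcp_rot'];print((T@axt).round(3));rows(PG+[0,0,.012],TG,5)
E
```

```text
t 28.77 q [ 0.34  0.34 -0.49  0.71 -0.86 -0.54] p [ 0.592  -0.1061  0.0978] F [ 0.  -0.8 -0.2] gap 0.0096
[ 0.312 -0.95  -0.012]
n 5 row [0.0013, 0.0052, 0.0105, 0.0023, 0.0034, -0.0052] | total mm [ 7.3 25.9 52.3] deg [ 0.7  1.  -1.5]
```

>>> jog_arm(
  increments=[
    [[0.0014,0.0052,0.0105,0.003,0.004,-0.006],[0.0014,0.0052,0.0105,0.003,0.004,-0.006],[0.0014,0.0052,0.0105,0.003,0.004,-0.006],[0.0014,0.0052,0.0105,0.003,0.004,-0.006],[0.001,0.003,0.006,0.002,0.003,-0.004]],
  ],
)

```text
time_s: 29.18
position: [0.5924, -0.1105, 0.0469]
tcp_rot: [[-0.947, -0.269, 0.176], [-0.321, 0.819, -0.476], [-0.016, -0.507, -0.862]]
force: [-0.6, 0.4, -0.3]
finger_gap: 0.0095
```

```bash
python3 - <<'E'
from h import *
st();s=arm.sense();T=s['tcp_rot'];print((T@axt).round(3));rows(PG+[0,0,.0],TG,5)
E
```

```text
t 29.18 q [ 0.31  0.4  -0.58  0.83 -0.76 -0.65] p [ 0.5924 -0.1105  0.0469] F [-0.6  0.4 -0.3] gap 0.0095
[ 0.324 -0.946  0.003]
n 5 row [0.0009, 0.0021, 0.0033, -0.0006, 0.0013, -0.0011] | total mm [ 4.6 10.7 16.3] deg [-0.2  0.4 -0.3]
```

>>> jog_arm(
  increments=[
    [[0.0011,0.0021,0.0033,0,0.0013,-0.001],[0.0011,0.0021,0.0033,0,0.0013,-0.001],[0.0011,0.0021,0.0033,0,0.0013,-0.001],[0.0011,0.0015,0.0025,0,0.0013,-0.001],[0.0005,0.0007,0.001,0,0,0]],
  ],
)

```text
time_s: 29.6
position: [0.5885, -0.1113, 0.0302]
tcp_rot: [[-0.947, -0.272, 0.172], [-0.322, 0.818, -0.477], [-0.011, -0.508, -0.862]]
force: [-0.3, 0.2, -0.0]
finger_gap: 0.0092
```

```bash
python3 - <<'E'
from h import *
st();s=arm.sense();T=s['tcp_rot'];print((T@axt).round(3));rows(PG+[0,0,.0],TG,5)
E
```

```text
t 29.6 q [ 0.31  0.42 -0.61  0.87 -0.73 -0.7 ] p [ 0.5885 -0.1113  0.0302] F [-0.3  0.2 -0. ] gap 0.0092
[ 0.324 -0.946  0.003]
n 5 row [0.0001, 0.0004, 0.0004, -0.0007, 0.0005, -0.0004] | total mm [0.4 2.  2.2] deg [-0.2  0.1 -0.1]
```

>>> jog_arm(
  increments=[
    [[0,0.0004,0.0006,0,0,0],[0,0.0004,0.0006,0,0,0],[0,0.0004,0.0006,0,0,0],[0,0.0002,0.0004,0,0,0],[0,0,0,0,0,0]],
  ],
)

```text
time_s: 30.02
position: [0.5891, -0.111, 0.0284]
tcp_rot: [[-0.947, -0.271, 0.174], [-0.322, 0.818, -0.477], [-0.013, -0.508, -0.861]]
force: [-0.1, 0.1, 0.1]
finger_gap: 0.0098
```

>>> jog_arm(
  increments=[
    [[0,0,0,0,0,0],[0,0,0,0,0,0],[0,0,0,0,0,0],[0,0,0,0,0,0],[0,0,0,0,0,0]],
  ],
  gripper=0.42,
)

```text
time_s: 30.43
position: [0.5897, -0.1108, 0.029]
tcp_rot: [[-0.947, -0.271, 0.175], [-0.322, 0.818, -0.477], [-0.014, -0.508, -0.861]]
force: [-0.0, -0.1, -0.3]
finger_gap: 0.0356
```

>>> jog_arm(
  increments=[
    [[0,0,-0.01,0,0,0],[0,0,-0.025,0,0,0],[0,0,-0.025,0,0,0],[0,0,-0.025,0,0,0],[0,0,-0.025,0,0,0]],
  ],
)

```text
time_s: 30.85
position: [0.5654, -0.0601, 0.1212]
tcp_rot: [[-0.948, -0.273, 0.161], [-0.317, 0.818, -0.48], [-0.001, -0.506, -0.862]]
force: [0.4, -0.3, 0.1]
finger_gap: 0.0358
```

```bash
python3 - <<'E'
from h import *
st()
im=arm.grab_frame("wrist")[:,:,::-1];t=arm.grab_frame("top")[:,:,::-1];cv2.imwrite("pics/w7.png",im);cv2.imwrite("pics/t7.png",t)
o=np.zeros((480,790,3),np.uint8);o[:420,:400]=im[:,80:480];B=cv2.resize(t[120:250,120:250],None,fx=2.9,fy=2.9,interpolation=2);o[:377,405:782]=B[:,:377]
cv2.imwrite("pics/c7.png",np.clip(o*1.3,0,255).astype(np.uint8))
E
```

```text
t 30.85 q [ 0.46  0.3  -0.47  0.64 -0.99 -0.55] p [ 0.5654 -0.0601  0.1212] F [ 0.4 -0.3  0.1] gap 0.0358
```

View pics/c7.png

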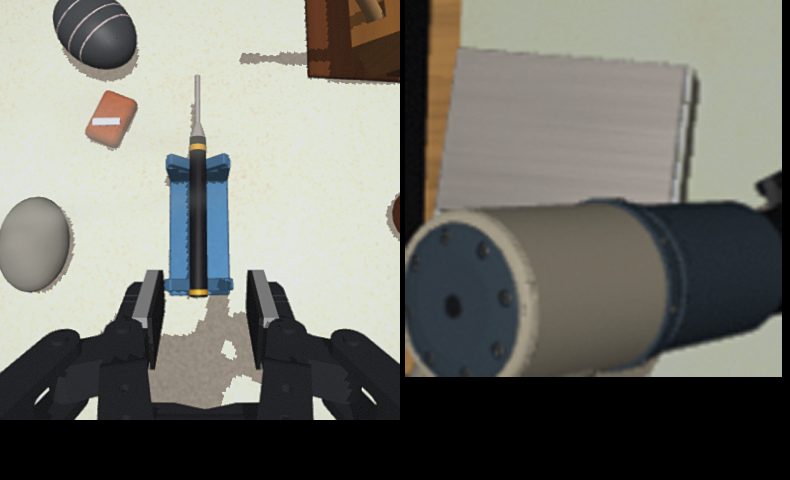

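```bash
cat >> h.py <<'E'
RC=tool(tp,0,-1);rib=np.array([.545,.140,.065]);u=np.array([.117,.993,0])
E
python3 - <<'E'
from h import *
rows(rib-.034*u+[0,0,.065],RC,10);print(rib-.034*u)
E
```

```text
n 10 row [0.0006, 0.0161, -0.0054, -0.052, 0.0126, 0.043] | total mm [-26.7 139.1 -88. ] deg [-29.8   7.2  24.6]
[0.541022 0.106238 0.065   ]
```

>>> jog_arm(
  increments=[
    [[0.0006,0.0161,-0.0054,-0.052,0.0126,0.043],[0.0006,0.0161,-0.0054,-0.052,0.0126,0.043],[0.0006,0.0161,-0.0054,-0.052,0.0126,0.043],[0.0006,0.0161,-0.0054,-0.052,0.0126,0.043],[0.0006,0.0161,-0.0054,-0.052,0.0126,0.043]],
  ],
  gripper=0.0,
  force=20,
)

```text
time_s: 31.37
position: [0.5425, 0.0253, 0.1133]
tcp_rot: [[-0.995, -0.084, 0.053], [-0.095, 0.964, -0.249], [-0.03, -0.253, -0.967]]
force: [0.0, -0.4, -0.2]
finger_gap: -0.0
```

>>> jog_arm(
  increments=[
    [[0.0006,0.0161,-0.0054,-0.052,0.0126,0.043],[0.0006,0.0161,-0.0054,-0.052,0.0126,0.043],[0.0006,0.0161,-0.0054,-0.052,0.0126,0.043],[0.0006,0.0161,-0.0054,-0.052,0.0126,0.043],[0,0,0,0,0,0]],
  ],
)

```text
time_s: 31.78
position: [0.5377, 0.0958, 0.122]
tcp_rot: [[-0.996, 0.094, -0.002], [0.094, 0.995, -0.032], [-0.001, -0.032, -0.999]]
force: [1.1, 0.2, 0.4]
finger_gap: 0.0
```

```bash
python3 - <<'E'
from h import *
st();rows(rib-.034*u+[0,0,.035],RC,5)
w=cam("wrist");im=arm.grab_frame("wrist")[:,:,::-1].copy();cv2.imwrite("pics/w8.png",im)
q=proj(w,[rib]);print(q)
h=cv2.cvtColor(im,cv2.COLOR_BGR2HSV);m=cv2.inRange(h,(105,120,60),(125,255,255))
for c in cv2.findContours(m,0,1)[0]:
    if cv2.contourArea(c)>60:
        R=cv2.minAreaRect(c);print(cv2.contourArea(c),R);b4=onz(w,cv2.boxPoints(R),.065);print(b4.round(4).tolist(),b4.mean(0))
E
```

```text
t 31.78 q [ 0.48  0.31 -0.11  0.03 -1.17 -0.59] p [0.5377 0.0958 0.122 ] F [1.1 0.2 0.4] gap 0.0
n 5 row [-0.0004, 0.0022, 0.0044, -0.0063, 0.0002, 0.0046] | total mm [-2.3 11.4 21.6] deg [-1.8  0.1  1.3]
[[279.91228159 305.70078207]]
```

>>> jog_arm(
  increments=[
    [[-0.0005,0.0012,0.0118,-0.006,0,0.0046],[-0.0005,0.0012,0.0118,-0.006,0,0.0046],[-0.0005,0.0012,0.0118,-0.006,0,0.0046],[-0.0005,0.0012,0.0118,-0.006,0,0.0046],[0,0,0.003,0,0,0]],
  ],
)

```text
time_s: 32.25
position: [0.5381, 0.0931, 0.0667]
tcp_rot: [[-0.994, 0.106, -0.002], [0.106, 0.994, -0.021], [-0.0, -0.021, -1.0]]
force: [-1.1, -0.3, 0.2]
finger_gap: -0.0003
```

```bash
python3 - <<'E'
from h import *
st();rows((rib-.034*u)*[1,1,0]+[0,0,.0595],RC,5)
E
```

```text
t 32.25 q [ 0.47  0.36 -0.19  0.02 -1.03 -0.59] p [0.5381 0.0931 0.0667] F [-1.1 -0.3  0.2] gap -0.0003
n 5 row [-0.0003, 0.0027, 0.0014, -0.0042, 0.0, 0.0022] | total mm [-1.5 13.5  7. ] deg [-1.2  0.   0.6]
```

>>> jog_arm(
  increments=[
    [[-0.0005,0.0015,0.0014,-0.004,0,0.002],[-0.0005,0.0015,0.0014,-0.004,0,0.002],[-0.0005,0.002,0.0014,-0.004,0,0.002],[-0.0005,0.002,0.0014,-0.004,0,0.002],[-0.0005,0.002,0.001,-0.004,0,0]],
  ],
)

```text
time_s: 32.67
position: [0.5407, 0.1001, 0.0589]
tcp_rot: [[-0.994, 0.112, -0.002], [0.112, 0.994, -0.005], [0.001, -0.005, -1.0]]
force: [0.2, 0.8, -0.6]
finger_gap: -0.0001
```

```bash
python3 - <<'E'
from h import *
st();rows((rib-.016*u)*[1,1,0]+[0,0,.0595],RC,5)
E
```

```text
t 32.67 q [ 0.47  0.37 -0.19  0.   -1.01 -0.58] p [0.5407 0.1001 0.0589] F [ 0.2  0.8 -0.6] gap -0.0001
n 5 row [0.0001, 0.0048, -0.0001, -0.001, -0.0002, 0.0011] | total mm [ 0.3 24.1 -0.8] deg [-0.3 -0.1  0.3]
```

>>> jog_arm(
  increments=[
    [[0,0.005,-0.0003,-0.001,0,0.001],[0,0.005,-0.0003,-0.001,0,0.001],[0,0.005,-0.0003,-0.001,0,0.001],[0,0.005,-0.0003,-0.001,0,0.001],[0,0.005,-0.0003,-0.001,0,0.001]],
  ],
)

```text
time_s: 33.08
position: [0.5448, 0.1275, 0.0617]
tcp_rot: [[-0.993, 0.117, 0.001], [0.117, 0.993, 0.002], [-0.001, 0.002, -1.0]]
force: [-0.2, 0.3, -0.4]
finger_gap: 0.0001
```

>>> jog_arm(
  increments=[
    [[0,0.005,-0.0003,0,0,0],[0,0.005,-0.0003,0,0,0],[0,0.005,-0.0003,0,0,0],[0,0.005,-0.0003,0,0,0],[0,0.005,-0.0003,0,0,0]],
  ],
)

```text
time_s: 33.5
position: [0.5475, 0.1542, 0.0633]
tcp_rot: [[-0.993, 0.117, 0.0], [0.117, 0.993, -0.001], [-0.0, -0.001, -1.0]]
force: [0.2, -2.3, -0.0]
finger_gap: -0.0
```

```bash
python3 - <<'E'
from h import *
st();print(arm.sense()['tcp_rot'][:,2].round(3),u@(arm.sense()['position']-rib))
E
```

```text
t 33.5 q [ 0.55  0.4  -0.13  0.   -1.04 -0.67] p [0.5475 0.1542 0.0633] F [ 0.2 -2.3 -0. ] gap -0.0
[ 0.    -0.001 -1.   ] 0.014362376263847574
```

>>> jog_arm(
  increments=[
    [[0,0.002,0.001,0,0,0],[0,0.002,0.001,0,0,0],[0,0.003,0.0005,0,0,0],[0,0.003,0,0,0,0],[0,0.003,0,0,0,0]],
  ],
)

```text
time_s: 33.92
position: [0.5496, 0.1693, 0.0631]
tcp_rot: [[-0.993, 0.115, 0.002], [0.115, 0.993, -0.0], [-0.002, 0.0, -1.0]]
force: [0.9, -1.5, 1.1]
finger_gap: 0.0001
```

```bash
python3 - <<'E'
from h import *
st();print(arm.sense()['tcp_rot'][:,2].round(3),u@(arm.sense()['position']-rib))
E
```

```text
t 33.92 q [ 0.57  0.41 -0.12  0.   -1.04 -0.69] p [0.5496 0.1693 0.0631] F [ 0.9 -1.5  1.1] gap 0.0001
[ 0.002 -0.    -1.   ] 0.02960422206159974
```

>>> jog_arm(
  increments=[
    [[0,0,0.0015,0,0,0],[0,0,0.0015,0,0,0],[0,0,0.001,0,0,0],[0,0,0,0,0,0],[0,0,0,0,0,0]],
  ],
)

```text
time_s: 34.33
position: [0.5504, 0.1703, 0.0589]
tcp_rot: [[-0.993, 0.114, 0.004], [0.114, 0.993, 0.0], [-0.004, 0.001, -1.0]]
force: [-0.1, -1.3, 0.7]
finger_gap: 0.0003
```

```bash
python3 - <<'E'
from h import *
st();print(u@(arm.sense()['position']-rib))
sc=cam("side")
for n in("side","wrist"):
    im=arm.grab_frame(n)[:,:,::-1].copy();cv2.imwrite(f"pics/{n}9.png",im)
    m=cv2.inRange(cv2.cvtColor(im,cv2.COLOR_BGR2HSV),(105,120,50),(125,255,255))
    for c in cv2.findContours(m,0,1)[0]:
        if cv2.contourArea(c)>15:print(n,cv2.contourArea(c),cv2.boundingRect(c), cv2.minAreaRect(c)[0])
s=arm.sense();print(proj(sc,[s['position'],rib,rib+.05*u]))
E
```

```text
t 34.33 q [ 0.57  0.41 -0.12  0.   -1.03 -0.69] p [0.5504 0.1703 0.0589] F [-0.1 -1.3  0.7] gap 0.0003
0.030675460990354914
side 4689.0 (104, 28, 134, 45) (170.3488311767578, 49.233848571777344)
wrist 97.5 (322, 303, 8, 25) (326.11541748046875, 314.923095703125)
[[261.62822801 171.64378567]
 [259.92102642 176.15589993]
 [261.38681607 165.4876193 ]]
```

>>> jog_arm(
  increments=[
    [[0,0.0015,0,0,0,0],[0,0.0015,0,0,0,0],[0,0.0015,-0.0003,0,0,0],[0,0.0015,-0.0003,0,0,0],[0,0.0015,-0.0003,0,0,0]],
  ],
)

```text
time_s: 34.85
position: [0.5507, 0.1753, 0.0591]
tcp_rot: [[-0.993, 0.115, 0.001], [0.115, 0.993, -0.005], [-0.002, -0.005, -1.0]]
force: [2.6, -9.8, -0.8]
finger_gap: -0.0001
```

```bash
python3 - <<'E'
from h import *
st();print(u@(arm.sense()['position']-rib))
E
```

```text
t 34.85 q [ 0.58  0.42 -0.11  0.01 -1.04 -0.7 ] p [0.5507 0.1753 0.0591] F [ 2.6 -9.8 -0.8] gap -0.0001
0.03570691457525569
```

>>> jog_arm(
  increments=[
    [[0,0.002,0,0,0,0],[0,0.0025,0,0,0,0],[0,0.0025,0,0,0,0],[0,0.0025,0,0,0,0],[0,0.0025,0,0,0,0]],
  ],
)

```text
time_s: 35.27
position: [0.5507, 0.1752, 0.0592]
tcp_rot: [[-0.993, 0.115, -0.006], [0.115, 0.993, -0.027], [0.003, -0.028, -1.0]]
force: [0.7, -9.2, 2.4]
finger_gap: 0.0001
```

>>> jog_arm(
  increments=[
    [[0,-0.002,0,0,0,0],[0,-0.005,0,0,0,0],[0,-0.005,-0.01,0,0,0],[0,-0.005,-0.03,0,0,0],[0,0,-0.03,0,0,0]],
  ],
)

```text
time_s: 35.68
position: [0.545, 0.1584, 0.1258]
tcp_rot: [[-0.993, 0.115, -0.019], [0.116, 0.993, -0.031], [0.015, -0.033, -0.999]]
force: [1.2, 0.6, -0.1]
finger_gap: 0.0
```

>>> jog_arm(
  increments=[
    [[0,-0.02,-0.035,0,0,0],[0,-0.035,-0.01,0,0,0],[0,-0.04,0,0,0,0],[0,-0.04,0,0,0,0],[0,-0.04,0,0,0,0]],
  ],
)

```text
time_s: 36.1
position: [0.5307, -0.0117, 0.1902]
tcp_rot: [[-0.995, 0.103, 0.002], [0.103, 0.994, -0.022], [-0.004, -0.021, -1.0]]
force: [0.4, -0.5, 0.7]
finger_gap: 0.0003
```

>>> jog_arm(
  increments=[
    [[0,-0.04,-0.015,0,0,0],[0,-0.04,-0.015,0,0,0],[0.02,-0.035,0,0,0,0],[0.03,-0.025,0,0,0,0],[0.03,0,0,0,0,0]],
  ],
)

```text
time_s: 36.52
position: [0.4361, -0.1479, 0.2264]
tcp_rot: [[-0.994, 0.107, 0.011], [0.107, 0.994, -0.021], [-0.013, -0.02, -1.0]]
force: [-0.6, 0.6, -0.1]
finger_gap: -0.0001
```

```bash
python3 - <<'E'
from h import *
st()
t=arm.grab_frame("top")[:,:,::-1];s=arm.grab_frame("side")[:,:,::-1];cv2.imwrite("pics/tF.png",t);cv2.imwrite("pics/sF.png",s)
tc=cam("top");m=cv2.inRange(cv2.cvtColor(t,cv2.COLOR_BGR2HSV),(105,120,50),(125,255,255))
for c in cv2.findContours(m,0,1)[0]:
    if cv2.contourArea(c)>6:q=cv2.minAreaRect(c);print(q,onz(tc,[q[0]],.065))
A=cv2.resize(t[125:250,122:232],None,fx=3.2,fy=3.2,interpolation=2);B=cv2.resize(s[130:400,160:400],None,fx=1.8,fy=1.8,interpolation=2);o=np.zeros((590,800,3),np.uint8)
o[:A.shape[0],:A.shape[1]]=A;o[:B.shape[0],360:360+B.shape[1]]=B;cv2.imwrite("pics/cF.png",np.clip(o*1.3,0,255).astype(np.uint8))
E
```

```text
t 36.52 q [ 0.03  0.07 -0.14  0.02 -1.35 -0.14] p [ 0.4361 -0.1479  0.2264] F [-0.6  0.6 -0.1] gap -0.0001
((478.0, 373.4999694824219), (46.565223693847656, 4.120816707611084), 74.05460357666016) [[ 0.13671126 -0.55266259  0.065     ]]
((487.3264465332031, 300.1098937988281), (4.00676155090332, 54.40166091918945), 73.61045837402344) [[ 0.3194109  -0.58862072  0.065     ]]
((133.0, 221.5), (3.0, 6.0), 90.0) [[0.54657385 0.3070361  0.065     ]]
((178.34999084472656, 218.54998779296875), (4.525484085083008, 13.435029029846191), 8.130102157592773) [[0.55111111 0.19110303 0.065     ]]
```

View pics/cF.png

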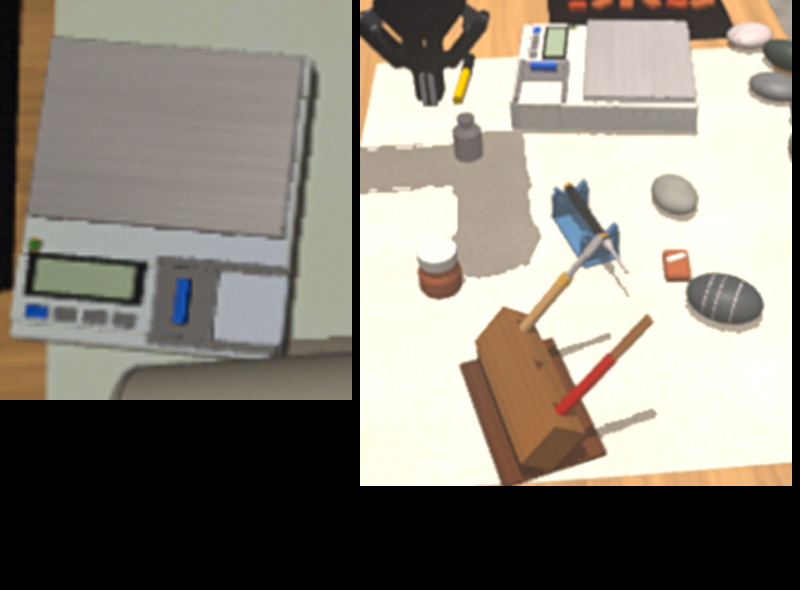

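```bash
python3 -c "
from bench import arm
print(arm.sign_off())"
```

```text
the job is handed in; nothing more can be done
None
```

I did the whole job and handed it in at about 36.5 s of robot time. The sign-off gave no verdict. My last checks agreed, apart from one force reading that was too high along the way.

- **Pick-up:** I took the stylus from the middle hole, laid it in the blue rest and re-took it the other way round, so that its tip pointed down.
- **Reset:** The tip entered the hole without touching the rim. From about 2 N the force rose to about 10 N, and then the tip went no deeper. I held it at that stop for at least 1.7 s at 9 to 11 N, under the 25 N limit, with up to about 3 N sideways against the hole wall. After that I let the button come up. I had no picture of the button itself, so "fully down" rests on the force and depth readings.
- **Stylus:** The last pictures show it lying across both notches, with the tip and tail beyond the uprights.
- **Cover:** I pushed it shut with closed fingers until it met its stop at about 10 N. The blue rib then measured at y = 0.191 m, which matches the compartment centre at 0.191 m.
- **Other objects:** The two tools are still in the block. The weight, marker, jar, grey and striped pebbles and chip look where they were. I only judged this by eye.

**High reading:** At the first laying-down, the wrist force showed a brief 54 N before I backed off. I think it came from the stylus handle being pressed into the notches through the fingers, not from the gripper's body, but I could not check that. It is below the 120 N wrist limit but above the 40 N limit for the arm or gripper body.

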